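# Clear the welding plate and clip on the earth clamp

### The job

Get the welding plate ready: put every steel offcut lying on it into the green scrap bin, and stand both grinding stones upright on the felt of the yellow tray, side by side. The stones are brittle: take them with a light grip (never more than 45 N from a finger) and set them down softly before letting go. Once the plate is clear, and not before, clip the earth clamp from its parking stand upright over the top edge of the workpiece, near the middle, with its jaws gripping the 8 mm leg from both sides; leave the other tools where they are.

Things in the scene. Friction and masses are not known exactly. Their poses are not given: they have to be found in the camera images.
- plate: Fixed welding plate: dark steel slab 360 (its x) by 460 (its y) by 12 mm thick, turned a little. Origin: centre of its underside on the bench; its top is at z = 12 mm.
- work: Fixed workpiece towards the plate's far side: rusty angle iron 180 mm long along its own y. One leg stands upright, 8 mm thick (along its x), 70 mm high; the other lies on the plate on the +x (far) side, with a gusset 30 mm high on that side, 60 mm along +y from the middle. Origin: under the middle of the upright leg.
- work_edge (a point): Middle of the top edge of the workpiece's upright leg (70 mm above the plate). x across the 8 mm thickness, y along the edge, z up.
- park: Fixed parking stand for the earth clamp: blue foot 70 by 100 mm, 14 mm high, with an upright bare steel fin 8 mm thick (along its x), 90 mm long (along its y). It stands right or left of the plate. Origin: centre of its underside.
- park_edge (a point): Middle of the top edge of the parking fin, 80 mm above the bench; axes as the stand.
- clamp: Earth clamp: copper sprung clip with red handles, lead unplugged, 0.27 kg, 145 mm tall, jaws down, handles up, starting clipped on the parking fin (fin's edge 28 mm below the pivot). Origin: its pivot; x is the way it opens, y its width (26 mm), z up to the handles. Jaw faces reach from 24 to 56 mm below the pivot, and an edge fits in to within 12 mm of the pivot.
- clamp_grip (a point): Where to squeeze the clamp: between its handles, 60 mm above the pivot; axes as the clamp. Handles: 24 mm wide, from 15 to 90 mm above the pivot. On an 8 mm edge they lean out, 64 mm over their tops, 52 mm here. Squeezed from outside along x they come upright, 28 mm over their outer faces, and meet a stop. That takes 10 N to begin, 20 N to finish; 50 N holds it firmly.
- jaw_near (a joint): Angle of one lever of the clamp, rad: 0 when its jaw bears on an 8 mm edge, -0.08 when the jaws are shut on nothing, 0.20 when squeezed fully open (jaws then about 24 mm apart).
- jaw_far (a joint): Angle of the other lever, in the same sense. Let go, the clamp springs shut; fingers that draw back as they open may lift it some 11 mm meanwhile, so set it deep over the edge first.
- bin: Fixed green steel scrap bin, open top, 210 (its x) by 160 (its y) by 100 mm high, walls 4 mm. It stands left or right of the plate. Origin: centre of its underside.
- tray: Fixed yellow tray lined with grey felt, 220 (its x) by 170 (its y) mm, walls 5 mm thick and 28 mm high, felt top 10 mm above the bench. It stands on the other side of the plate from the bin. Origin: centre of its underside.
- cut_box: Scrap offcut: rusty square tube 40 by 40 mm, 100 mm long, lying on the plate. Origin: centre of its underside. Its own x axis is the narrow way (grip across it), y its length, z up. None if absent. Any mass 0.15 to 0.55 kg.
- cut_chan: Scrap offcut: dark U channel, open side up, 45 mm wide, 32 mm high, 110 mm long, lying on the plate. Origin: centre of its underside. Its own x axis is the narrow way (grip across it), y its length, z up. None if absent. Any mass 0.15 to 0.55 kg.
- cut_rect: Scrap offcut: grey rectangular tube 50 mm wide, 30 mm high, 80 mm long, lying on the plate. Origin: centre of its underside. Its own x axis is the narrow way (grip across it), y its length, z up. None if absent. Any mass 0.15 to 0.55 kg.
- cut_bar: Scrap offcut: bright steel bar 35 mm wide, 20 mm high, 110 mm long, lying on the plate. Origin: centre of its underside. Its own x axis is the narrow way (grip across it), y its length, z up. None if absent. Any mass 0.15 to 0.55 kg.
- stone_a: Pink stone. Solid grinding stone, upright cylinder 60 mm across, 40 mm tall, bore ring on top, 0.24 kg, standing on the plate. Brittle: cracks if a finger bears on it with more than 45 N (a 20 N grip is ample) or if it meets the tray with more than 40 N, or falls 13 mm (let go only when it stands on the felt). Origin: centre of its underside, z up.
- stone_b: Pale green stone. Solid grinding stone, upright cylinder 60 mm across, 40 mm tall, bore ring on top, 0.24 kg, standing on the plate. Brittle: cracks if a finger bears on it with more than 45 N (a 20 N grip is ample) or if it meets the tray with more than 40 N, or falls 13 mm (let go only when it stands on the felt). Origin: centre of its underside, z up.
- bottle: Bystander, leave it where it is (a shift under 30 mm is forgiven). Green glass bottle, 60 mm diameter, 190 mm tall. Origin: centre of its underside.
- tin: Bystander, leave it where it is (a shift under 30 mm is forgiven). Tin with a blue label, 90 mm diameter, 110 mm tall, on the other side of the plate from the parking stand. Origin: centre of its underside.
- hammer: Bystander, leave it where it is (a shift under 30 mm is forgiven). Hammer lying beyond the plate.
- magnet: Bystander, leave it where it is (a shift under 30 mm is forgiven). Red welding magnet, 18 by 70 by 50 mm high, standing on the plate at the +y side of the workpiece. Origin: centre of its underside.
- wirebrush: Bystander, leave it where it is (a shift under 30 mm is forgiven). Brush lying beyond the plate.
Not all that is in view belongs to the job. There is more than one size of the clamp; the job needs the middle-sized.

How it is judged (in metres and radians):
On the way, in this order (a step that is already met when the one before it is completed fails the run):
1. every offcut lies in the scrap bin and both stones stand released in the tray (x of cut_box in the frame of bin between -0.105 and 0.105 m and y of cut_box in the frame of bin between -0.08 and 0.08 m and z of each of cut_box, cut_chan, cut_rect, cut_bar in the frame of bin below 0.085 m and linear speed of each of cut_box, cut_chan, cut_rect, cut_bar below 0.05 m/s and x of cut_chan in the frame of bin between -0.105 and 0.105 m and y of cut_chan in the frame of bin between -0.08 and 0.08 m and x of cut_rect in the frame of bin between -0.105 and 0.105 m and y of cut_rect in the frame of bin between -0.08 and 0.08 m and x of cut_bar in the frame of bin between -0.105 and 0.105 m and y of cut_bar in the frame of bin between -0.08 and 0.08 m and x of stone_a in the frame of tray between -0.1 and 0.1 m and y of stone_a in the frame of tray between -0.075 and 0.075 m and z of stone_a in the frame of tray between 0.004 and 0.018 m and angle between each of stone_a, stone_b's own z axis and vertical below 0.2 rad and linear speed of each of stone_a, stone_b below 0.03 m/s and contact force between the fingers and stone_a below 0.5 N and x of stone_b in the frame of tray between -0.1 and 0.1 m and y of stone_b in the frame of tray between -0.075 and 0.075 m and z of stone_b in the frame of tray between 0.004 and 0.018 m and contact force between the fingers and stone_b below 0.5 N), for 0.2 s.
2. the earth clamp is clipped on the workpiece's upright edge and released (x of clamp in the frame of work_edge between -0.012 and 0.012 m and y of clamp in the frame of work_edge between -0.07 and 0.07 m and z of clamp in the frame of work_edge between 0.01 and 0.046 m and angle between the x axis of clamp and the x axis of work_edge, either way round below 0.25 rad and angle between clamp's own z axis and vertical below 0.2 rad and value of joint jaw_near between -0.05 and 0.08 rad and value of joint jaw_far between -0.05 and 0.08 rad and contact force between the fingers and clamp below 0.5 N and linear speed of clamp below 0.03 m/s), for 0.3 s.
At the end, for the whole second after the job is handed in: Offcuts inside the bin, origins under 85 mm high; both stones at rest and upright (0.2 rad) on the felt; clamp released on the work's edge: pivot 10-46 mm above it, within 12 mm sideways and 70 mm of its middle, upright to 0.2 rad, square to 0.25 rad, jaws held apart by the leg (all of step 1 and all of step 2); the robot touches nothing.
It fails at once if a stone squeezed or knocked too hard by the gripper (over 45 N from a finger) (contact force between the fingers and stone_a above 90 N or contact force between the fingers and stone_b above 90 N).
It fails at once if a stone dropped or pressed onto the tray with more than 40 N (contact force between tray and stone_a above 40 N or contact force between tray and stone_b above 40 N).
It fails at once if a stone let fall: loose from the fingers and moving faster than 0.5 m/s (a fall of some 13 mm) ((linear speed of stone_a above 0.5 m/s and contact force between the fingers and stone_a below 0.5 N) or (linear speed of stone_b above 0.5 m/s and contact force between the fingers and stone_b below 0.5 N)).
It fails at once if a bystander pushed more than 30 mm (distance of any of bottle, tin, hammer, magnet, wirebrush from where it was at the start of the episode above 0.03 m).
Of cut_box, cut_chan, cut_rect, cut_bar only 2 to 4 are there at a start; the rules pass over those that are not, and their reading is None.
At some moment in a run one of cut_box, cut_chan, cut_rect, cut_bar may be knocked a few centimetres aside while the robot is not near it.
It also fails if it takes over 210 s, if anything falls off the work surface, if the arm or the gripper's body presses on something with over 40 N, if the wrist force passes 120 N, or if a joint passes its speed limit or range.

### The arm

A 7-joint arm with a two-finger parallel gripper is mounted at the origin on the work surface. World frame = base frame: x ahead of the robot, y to its left, z up, the work surface at z = 0. Lengths are in mm, angles in rad, forces in N, time in s.
With the tool pointing down it reaches from about 425 to 925 mm from the base axis. Payload 6.8 kg.
Tool frame: the origin (TCP) lies at the very end of the fingers, on their centre line; the grasp point (between the pads) lies 19 mm behind it; z points along the fingers, y is the line along which they close (so a half turn about z gives the same grasp; the last joint's range is limited). The gripper opens to 88 mm and grips with 3 to 60 N. Pads are 20 mm wide; open, the fingers measure 115 mm over their backs; the gripper's body (75 mm by 178 mm) begins 61 mm behind the grasp point.
Start: joints at [1.087, 0.477, 0.022, 1.555, -0.011, 1.109, -0.083], TCP at [247.747, -627.909, 222.664] pointing down, gripper open.
Joint ranges: [-2.96, 2.96], [-0.34, 2.1], [-1.41, 1.46], [0.24, 2.44], [-1.37, 4.51], [0.17, 1.92], [-2.96, 2.96]. Speed limits (rad/s): [2.39, 2.39, 3.14, 3.14, 3.14, 3.14, 3.14].

### API

Orientations are given as a unit quaternion [x, y, z, w].
In Python, from station import * gives the robot as it stands. The module is installed in compiled form; this text tells all that it offers.
- The arm moves only by the tool drive_tool, never from a script. Its argument "steps" is a list of rows, each an object of numbers: "tx", "ty", "tz": the shift along the tool's x, y, z in units of 30 mm (1.0 is 30 mm); "ax", "ay", "az": the turn, a rotation vector about the tool's x, y, z in rad. A call has 1 to 10 rows; each row shifts and turns the commanded pose from where the row before left it, along the tool's axes as they then stand; what a row does not reach is not made up. A row lasts 1/10 s, in which the tool goes at most 50 mm and 8.59 degrees, less where a joint would pass 70% of its speed; a pose out of reach is approached as far as the arm can. A call is refused whole if a number of a shift passes 1 or a number of a turn 0.15, either way. A call with a gripper value outside its range is refused whole. "hand" is the closure, from 0 (fully open) to 1 (shut), set as the call begins (left out, the last holds). The fingers move at their own pace and stop on an object; "grip_force" is the grip in N (left out, the last holds). Time passes only in rows, so rows that do not move let the fingers close. It gives the time, the measured TCP pose, the force, the opening and the grip force at its end, in the units of the state.
- sense(): the state, without advancing time (a new reading comes with each control period).
- get_image(name): name is "scene" or "top" or "wrist"; returns the picture (480x640x3 uint8, red, green, blue); there is no depth.
- camera_model(name): a dict with "fx", "fy", "cx", "cy" (pixels), "k1" (the pictures are not rectified: a ray, as slopes to the right and down, at radius r is drawn at 1 + k1 r^2 times it, then the intrinsics apply), "R" (3x3) and "t" (3): a world point X has camera coordinates R X + t; the wrist camera has in their place "mount" (4x4, takes a point from camera to tool coordinates, whose origin is the TCP and whose axes are the flange's). Camera axes: x right, y down, z forward; pixel columns grow to the right and rows downward; lengths in mm; the calibration is good to about 2 mm. A picture is of the moment at which its call begins: read the wrist's pose just before it. camera_model takes no time and is no camera call.
- sign_off(): hands the job in; it is judged then, once.
The state is a dict: "time_s": time; "q": joint angles; "joint_vel": joint speeds; "effort": joint torques, N m; "position": TCP position; "eef_rot": TCP orientation; "ft_force": force on the tool from outside, world axes, zero at the start; "moment": the same for the moment, N m; "grip_width": finger opening in mm; "finger_force": force on a finger pad.
Only numpy, scipy, OpenCV 4.12 (cv2) and the standard library are available. Lean on these libraries where they do the work, as an engineer would, in place of code of your own. Each camera call takes 0.05 s, during which the arm holds its last target. There are 200 camera calls.

## Working session

There is one attempt and no reset: what is moved stays moved. The work goes in short steps, Python scripts to look and compute and a tool call to move; the robot and the scene stay as the last step left them, time stands still between calls to the robot, and variables do not carry over. Pictures are saved under pics/ and viewed, at most 14 in all, crops included, and the job is handed in when it is done.

Besides the shell and the picture viewer there is one more tool, called after "Emit:" by a JSON object that holds its "api" and its "payload". drive_tool: Moves the arm, as the interface text tells. Its arguments: {"type":"object","properties":{"steps":{"type":"array"},"hand":{"type":"number"},"grip_force":{"type":"number"}},"required":["steps"]}

```bash
mkdir -p pics; cat > h.py <<'E'
from station import *
import numpy as np, cv2
from scipy.spatial.transform import Rotation as Ro
def snap(n,f):
    s=sense(); im=get_image(n); cv2.imwrite('pics/'+f,im[:,:,::-1]); return s,im
def cam(n,s=None):
    m=camera_model(n)
    if 'mount' in m:
        T=np.eye(4); T[:3,:3]=Ro.from_quat(s['eef_rot']).as_matrix(); T[:3,3]=s['position']
        W=np.linalg.inv(T@np.array(m['mount'])); R,t=W[:3,:3],W[:3,3]
    else: R,t=np.array(m['R']),np.array(m['t'])
    return m,R,t
def ray(n,uv,s=None):
    m,R,t=cam(n,s); x=(uv[0]-m['cx'])/m['fx']; y=(uv[1]-m['cy'])/m['fy']
    d=np.array([x,y]); u=d.copy()
    for _ in range(30): u=d/(1+m['k1']*(u@u))
    v=R.T@np.array([u[0],u[1],1]); return -R.T@t, v/np.linalg.norm(v)
def atz(n,uv,z,s=None):
    o,v=ray(n,uv,s); return o+v*(z-o[2])/v[2]
def tri(rays):
    A=np.zeros((3,3));b=np.zeros(3)
    for o,v in rays:
        P=np.eye(3)-np.outer(v,v);A+=P;b+=P@o
    X=np.linalg.solve(A,b); return X,[float(np.linalg.norm((np.eye(3)-np.outer(v,v))@(X-o))) for o,v in rays]
def proj(n,X,s=None):
    m,R,t=cam(n,s); c=R@np.array(X)+t; u=c[:2]/c[2]; u=u*(1+m['k1']*(u@u)); return u*[m['fx'],m['fy']]+[m['cx'],m['cy']]
E
python3 - <<'E'
from h import *
s,_=snap('scene','s0.png'); snap('top','t0.png'); snap('wrist','w0.png')
for k,v in s.items(): print(k,np.round(v,3))
for n in('scene','top','wrist'): print(n,{k:np.round(v,3).tolist() for k,v in camera_model(n).items()})
for n in('scene','top'):
  m,R,t=cam(n); print(-R.T@t)
E
```

```text
time_s 0.0
q [ 1.087  0.478  0.022  1.556 -0.011  1.109 -0.083]
joint_vel [ 0.     0.    -0.     0.    -0.     0.001 -0.   ]
effort [ 0.0000e+00 -5.8286e+01  1.5350e+00 -2.7262e+01 -5.4000e-02  1.7000e-02
  0.0000e+00]
position [ 247.505 -627.353  221.712]
eef_rot [ 0.982  0.187 -0.    -0.001]
ft_force [-0.787  0.044  0.11 ]
moment [ 0.002 -0.014 -0.006]
finger_force 0.0
grip_width 87.476
scene {'fx': 535.853, 'fy': 535.853, 'cx': 319.32, 'cy': 237.52, 'k1': -0.001, 'R': [[0.705, 0.709, 0.02], [0.425, -0.4, -0.812], [-0.568, 0.581, -0.583]], 't': [-379.709, -150.254, 1825.707]}
top {'fx': 546.971, 'fy': 546.971, 'cx': 315.063, 'cy': 239.916, 'k1': -0.135, 'R': [[-0.009, -1.0, -0.002], [-0.983, 0.009, -0.183], [0.183, 0.0, -0.983]], 't': [-68.878, 616.775, 1537.124]}
wrist {'fx': 336.831, 'fy': 336.831, 'cx': 320.166, 'cy': 238.44, 'k1': -0.035, 'mount': [[0.0, -0.956, -0.293, 80.73], [1.0, 0.0, -0.0, 0.332], [0.0, -0.293, 0.956, -162.025], [0.0, 0.0, 0.0, 1.0]]}
[1368.49302648 -851.26958083  950.0155427 ]
[ 325.03445827  -75.22346555 1623.76070254]
```

View pics/t0.png

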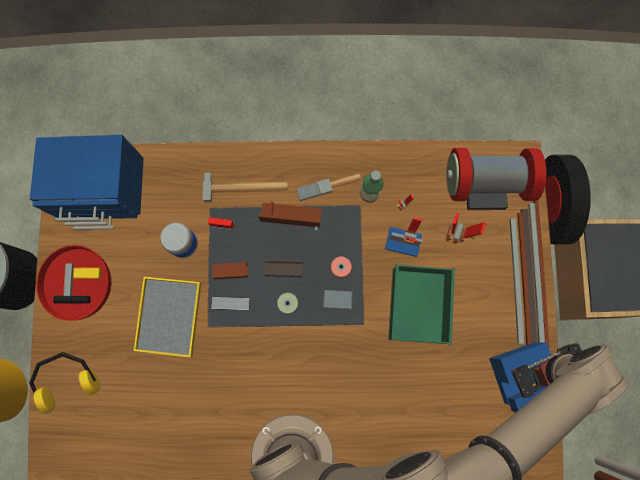

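View pics/s0.png

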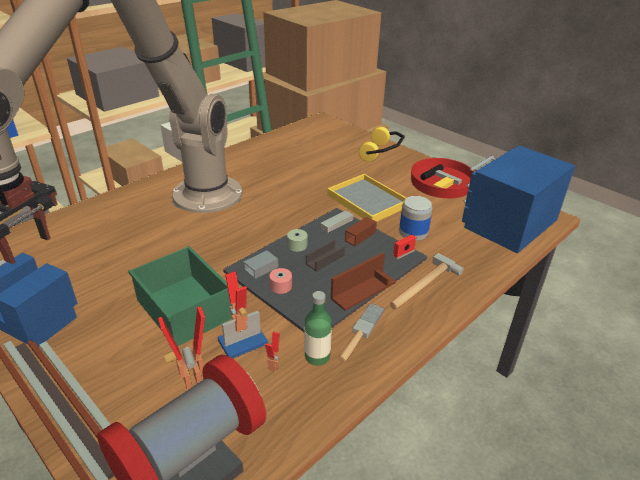

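The top view shows the plate at px (208–363, 205–326), with all four offcuts: box (230,270), chan (283,269), bar (230,304) and rect (337,299). The stones are pink (341,267) and green (288,303). The bin is on the right (422,303), the tray on the left (167,316), and the clamp on its stand at (405,238). The scene view agrees. Next I'll get coarse positions.

```bash
python3 - <<'E'
from h import *
for n,uv,z in [('box',(230,270),52),('chan',(283,269),30),('bar',(230,304),32),('rect',(337,299),42),('pink',(341,267),52),('green',(288,303),52),('bin',(422,303),50),('tray',(167,316),10),('park',(405,238),40),('edgeL',(262,206),82),('edgeR',(321,209),82)]:
  print(n,atz('top',uv,z).round())
t=cv2.imread('pics/t0.png')[190:360,120:460]; cv2.imwrite('pics/t0c.png',cv2.resize(t,None,fx=2.35,fy=2.35,interpolation=cv2.INTER_CUBIC))
E
```

```text
box [530. 173.  52.]
chan [535.  20.  30.]
bar [433. 175.  32.]
rect [ 445. -136.   42.]
pink [ 536. -149.   52.]
green [434.   5.  52.]
bin [ 429. -381.   50.]
tray [400. 366.  10.]
park [ 623. -340.   40.]
edgeL [713.  79.  82.]
edgeR [702. -93.  82.]
```

View pics/t0c.png

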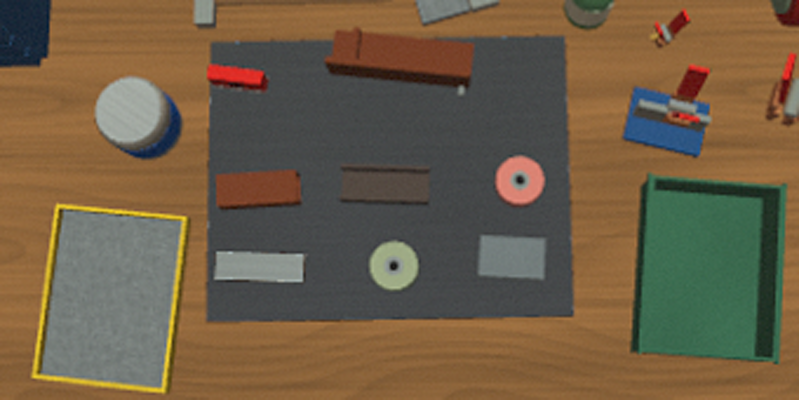

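The crop shows the offcuts lying roughly along world y, so I grip across x. The tray, bin and stand are turned a few degrees. I'll square the tool (yaw 90°) and go above the plate for a closer look.

Emit:
{"api": "drive_tool", "payload": {"steps": [{"az": -0.149,"tz": -0.4},{"az": -0.149,"tz": -0.4},{"az": -0.149,"tz": -0.4},{"az": -0.149,"tz": -0.4},{"az": -0.149,"tz": -0.4},{"az": -0.149,"tz": -0.4},{"az": -0.149,"tz": -0.4},{"az": -0.149,"tz": -0.4}], "hand": 0, "grip_force": 20}}

```text
invalid input
```

Emit:
{"api": "drive_tool", "payload": {"steps": [{"tx": 1,"ty": 0.8},{"tx": 1,"ty": 0.8},{"tx": 1,"ty": 0.8},{"tx": 1,"ty": 0.8},{"tx": 1,"ty": 0.8},{"tx": 1,"ty": 0.8},{"tx": 1,"ty": 0.8},{"tx": 1,"ty": 0.8},{"tx": 1,"ty": 0.8},{"tx": 1,"ty": 0.8}]}}

```text
invalid input
```

Emit:
{"api": "drive_tool", "payload": {"steps": [{"tx": 0.7},{"tx": 0.7},{"tx": 0.7},{"tx": 0.7},{"tx": 0.7},{"tx": 0.7},{},{}]}}

```text
invalid input
```

```bash
python3 - <<'E'
from h import *
s,_=snap('wrist','w1.png')
print({k:np.round(s[k],3) for k in('time_s','q','position','eef_rot','ft_force')})
import json; json.dump({k:np.array(s[k]).tolist() for k in('position','eef_rot')},open('w1.json','w'))
E
```

```text
{'time_s': np.float64(0.15), 'q': array([ 1.087,  0.478,  0.022,  1.556, -0.011,  1.109, -0.083]), 'position': array([ 247.547, -627.475,  221.927]), 'eef_rot': array([ 0.982,  0.187, -0.   , -0.001]), 'ft_force': array([0.077, 0.599, 0.269])}
```

View pics/w1.png

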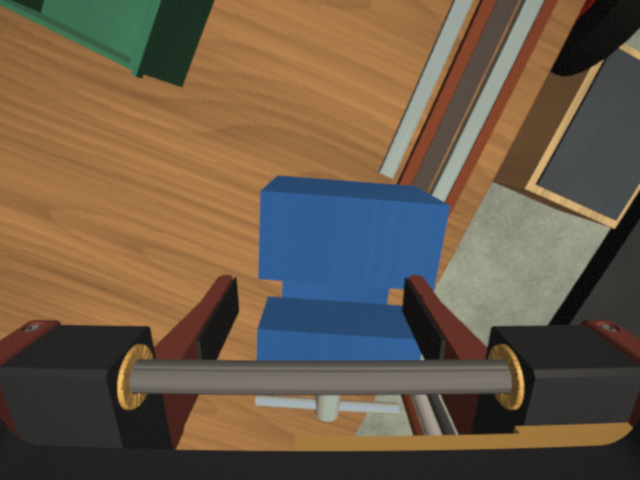

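The calls were refused, so the wrist picture still shows the starting place, with the blue vise at (350,260). I'll try full rows with all six numbers.

Emit:
{"api": "drive_tool", "payload": {"steps": [{"tx": 0,"ty": 0,"tz": -0.4,"ax": 0,"ay": 0,"az": -0.149}], "hand": 0, "grip_force": 20}}

```text
time_s: 0.3
position: [247.4, -626.7, 232.6]
eef_rot: [0.965, 0.26, -0.0, -0.002]
ft_force: [-0.6, 0.1, 0.2]
grip_width: 87.7
finger_force: 0.0
```

Emit:
{"api": "drive_tool", "payload": {"steps": [{"tx": 0,"ty": 0,"tz": -0.5,"ax": 0,"ay": 0,"az": -0.149},{"tx": 0,"ty": 0,"tz": -0.5,"ax": 0,"ay": 0,"az": -0.149},{"tx": 0,"ty": 0,"tz": -0.5,"ax": 0,"ay": 0,"az": -0.149},{"tx": 0,"ty": 0,"tz": -0.5,"ax": 0,"ay": 0,"az": -0.149},{"tx": 0,"ty": 0,"tz": -0.5,"ax": 0,"ay": 0,"az": -0.149},{"tx": 0,"ty": 0,"tz": -0.5,"ax": 0,"ay": 0,"az": -0.149},{"tx": 0,"ty": 0,"tz": -0.5,"ax": 0,"ay": 0,"az": -0.149}]}}

```text
time_s: 1.0
position: [247.6, -627.7, 340.0]
eef_rot: [0.706, 0.708, 0.0, -0.0]
ft_force: [-1.0, -0.7, 1.0]
grip_width: 87.9
finger_force: 0.0
```

Emit:
{"api": "drive_tool", "payload": {"steps": [{"tx": 1,"ty": 0.8,"tz": 0,"ax": 0,"ay": 0,"az": 0},{"tx": 1,"ty": 0.8,"tz": 0,"ax": 0,"ay": 0,"az": 0},{"tx": 1,"ty": 0.8,"tz": 0,"ax": 0,"ay": 0,"az": 0},{"tx": 1,"ty": 0.8,"tz": 0,"ax": 0,"ay": 0,"az": 0},{"tx": 1,"ty": 0.8,"tz": 0,"ax": 0,"ay": 0,"az": 0},{"tx": 1,"ty": 0.8,"tz": 0,"ax": 0,"ay": 0,"az": 0},{"tx": 1,"ty": 0.8,"tz": 0,"ax": 0,"ay": 0,"az": 0},{"tx": 1,"ty": 0.8,"tz": 0,"ax": 0,"ay": 0,"az": 0},{"tx": 1,"ty": 0.8,"tz": 0,"ax": 0,"ay": 0,"az": 0},{"tx": 1,"ty": 0.8,"tz": 0,"ax": 0,"ay": 0,"az": 0}]}}

```text
time_s: 2.0
position: [489.3, -327.4, 339.6]
eef_rot: [0.708, 0.706, -0.0, -0.0]
ft_force: [0.1, -0.4, -0.1]
grip_width: 87.8
finger_force: 0.0
```

Emit:
{"api": "drive_tool", "payload": {"steps": [{"tx": 0.8,"ty": 0,"tz": 0,"ax": 0,"ay": 0,"az": 0},{"tx": 0.8,"ty": 0,"tz": 0,"ax": 0,"ay": 0,"az": 0},{"tx": 0.8,"ty": 0,"tz": 0,"ax": 0,"ay": 0,"az": 0},{"tx": 0.8,"ty": 0,"tz": 0,"ax": 0,"ay": 0,"az": 0},{"tx": 0.8,"ty": 0,"tz": 0,"ax": 0,"ay": 0,"az": 0},{"tx": 0.8,"ty": 0,"tz": 0,"ax": 0,"ay": 0,"az": 0},{"tx": 0,"ty": 0,"tz": 0,"ax": 0,"ay": 0,"az": 0},{"tx": 0,"ty": 0,"tz": 0,"ax": 0,"ay": 0,"az": 0}]}}

```text
time_s: 2.8
position: [489.0, -184.9, 339.7]
eef_rot: [0.708, 0.706, -0.0, 0.0]
ft_force: [-0.0, 0.2, 0.1]
grip_width: 87.7
finger_force: 0.0
```

```bash
python3 - <<'E'
from h import *
s,_=snap('wrist','w2.png')
print({k:np.round(s[k],3) for k in('time_s','q','position','eef_rot','ft_force')})
print(Ro.from_quat(s['eef_rot']).as_matrix().round(3))
import json; json.dump({k:np.array(s[k]).tolist() for k in('position','eef_rot')},open('w2.json','w'))
E
```

```text
{'time_s': np.float64(2.8), 'q': array([ 0.664,  0.165, -0.478,  1.734,  0.08 ,  1.261,  0.164]), 'position': array([ 489.003, -184.88 ,  339.72 ]), 'eef_rot': array([ 0.708,  0.706, -0.   ,  0.   ]), 'ft_force': array([-0.036,  0.186,  0.127])}
[[ 0.002  1.    -0.   ]
 [ 1.    -0.002 -0.001]
 [-0.001  0.    -1.   ]]
```

View pics/w2.png

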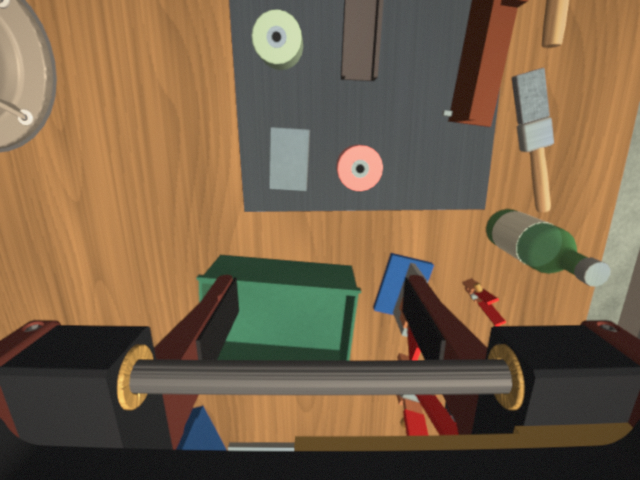

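The wrist view is up = +y and right = +x. Rect corners are (271,127)-(309,190), the pink bore is (360,168), the green bore is (276,37), and the bin is at (280,300). I'll take a second view 150 mm further on in +y.

Emit:
{"api": "drive_tool", "payload": {"steps": [{"tx": 1,"ty": 0,"tz": 0,"ax": 0,"ay": 0,"az": 0},{"tx": 1,"ty": 0,"tz": 0,"ax": 0,"ay": 0,"az": 0},{"tx": 1,"ty": 0,"tz": 0,"ax": 0,"ay": 0,"az": 0},{"tx": 1,"ty": 0,"tz": 0,"ax": 0,"ay": 0,"az": 0},{"tx": 1,"ty": 0,"tz": 0,"ax": 0,"ay": 0,"az": 0},{"tx": 0,"ty": 0,"tz": 0,"ax": 0,"ay": 0,"az": 0},{"tx": 0,"ty": 0,"tz": 0,"ax": 0,"ay": 0,"az": 0}]}}

```text
time_s: 3.55
position: [489.7, -35.7, 339.6]
eef_rot: [0.708, 0.706, -0.0, 0.0]
ft_force: [0.4, 0.1, 0.0]
grip_width: 87.4
finger_force: 0.0
```

```bash
python3 - <<'E'
from h import *
s,_=snap('wrist','w3.png')
print({k:np.round(s[k],3) for k in('time_s','position','eef_rot')})
import json; json.dump({k:np.array(s[k]).tolist() for k in('position','eef_rot')},open('w3.json','w'))
E
```

```text
{'time_s': np.float64(3.55), 'position': array([489.739, -35.741, 339.559]), 'eef_rot': array([ 0.708,  0.706, -0.   ,  0.   ])}
```

View pics/w3.png

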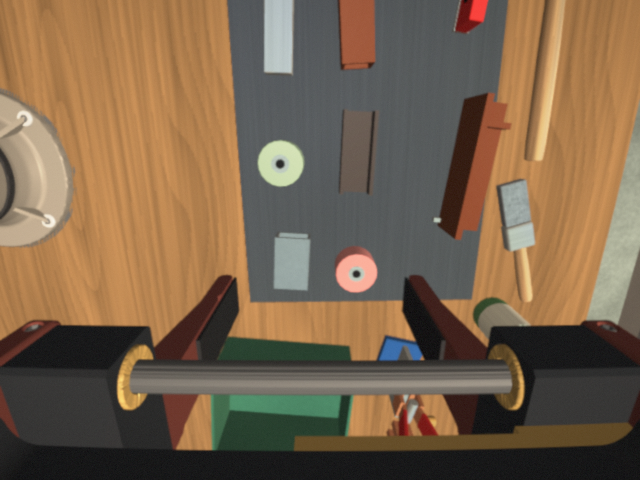

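```bash
python3 - <<'E'
from h import *
import json
s2,s3=[json.load(open(f)) for f in('w2.json','w3.json')]
for n,a,b,c in [('pink bore',(360,168),(356,273),None),('green bore',(276,37),(280,163),None),('chan nearL',(342,79),(341,191),None),('edge -y far corner',(452,123),(441,229),None),
 ('rect c',(289,158.5),(292,264),(337,299))]:
  r=[ray('wrist',a,s2),ray('wrist',b,s3)]
  if c: r.append(ray('top',c))
  X,e=tri(r); print(n,X.round(1),np.round(e,1))
def quad(n,P,z,src='wrist',s=None):
  Q=np.array([atz(src,p,z,s)[:2] for p in P]); c=Q.mean(0)
  e=[np.linalg.norm(Q[i]-Q[(i+1)%len(Q)]) for i in range(len(Q))]
  (_,_),wh,ang=cv2.minAreaRect(Q.astype(np.float32)); d=(Q[3]-Q[0])+(Q[2]-Q[1]); print(n,c.round(1),np.round(e,0),'yaw of length axis',np.degrees(np.arctan2(d[1],d[0])).round(1))
# order: bottom-left,bottom-right,top-right,top-left
quad('rect w2',[(269,187),(306,191),(309,130),(271,127)],42,s=s2)
quad('rect w3',[(273,289),(309,291),(311,239),(275,237)],42,s=s3)
quad('chan w3',[(341,191),(370,193),(376,111),(346,110)],44,s=s3)
quad('plate near',[(245,211),(484,207),(484,207),(245,211)],12,s=s2)
quad('box top',[(216,277),(249,276),(247,263),(213,264)],52,'top')
# top-camera crops coordinates
f=lambda x,y:(120+(x+.5)/2.35-.5,190+(y+.5)/2.35-.5)
# +y is left in the top view: order right-? ends
quad('box t',[f(300,202),f(298,171),f(216,175),f(219,207)],52,'top')
quad('bar t',[f(304,281),f(302,254),f(216,252),f(215,278)],32,'top')
quad('chan t',[f(429,202),f(429,169),f(342,167),f(341,201)],44,'top')
quad('rect t',[f(544,280),f(546,237),f(480,235),f(478,275)],42,'top')
quad('tray rim t',[f(165,391),f(187,216),f(57,206),f(34,377)],28,'top')
quad('bin rim t',[f(777,361),f(785,184),f(648,176),f(632,352)],100,'top')
print('pink t',atz('top',f(519,180),52),'green t',atz('top',f(394,265),52))
E
```

```text
pink bore [ 541.4 -145.7   51.6] [0.2 0.2]
green bore [436.7  10.   48.7] [0.3 0.3]
chan nearL [519.1 -32.4  16.8] [0.8 0.8]
edge -y far corner [668.  -87.9  23.6] [0.1 0.1]
rect c [ 446.7 -135.8   37.9] [1.7 1.5 1.8]
rect w2 [ 447.2 -135.1] [51. 80. 50. 78.] yaw of length axis 86.0
rect w3 [ 448.2 -136.2] [54. 82. 51. 82.] yaw of length axis 86.3
chan w3 [540.2  22.9] [ 40. 106.  38. 104.] yaw of length axis 87.6
plate near [ 555.3 -209. ] [356.   0. 356.   0.] yaw of length axis 0.0
box top [530.4 169.8] [ 96.  39. 100.  39.] yaw of length axis 11.8
box t [530.4 174.6] [ 39. 102.  40. 101.] yaw of length axis 92.8
bar t [436.1 175. ] [ 34. 108.  32. 111.] yaw of length axis 88.1
chan t [535.2  17.8] [ 41. 108.  43. 109.] yaw of length axis 88.5
rect t [ 444.8 -138. ] [53. 81. 49. 81.] yaw of length axis 86.4
tray rim t [398.6 362.7] [218. 168. 215. 167.] yaw of length axis 85.0
bin rim t [ 424.6 -372.2] [211. 166. 210. 172.] yaw of length axis 85.7
pink t [ 538.51184239 -147.71086639   52.        ] green t [435.23492996   6.54683634  52.        ]
```

Sizes and heights agree across the views, to about 2–3 mm. I start with rect at (446,-136), turning 0.065 rad.

Emit:
{"api": "drive_tool", "payload": {"steps": [{"tx": -0.667,"ty": -0.29,"tz": 0.8,"ax": 0,"ay": 0,"az": 0},{"tx": -0.667,"ty": -0.29,"tz": 0.8,"ax": 0,"ay": 0,"az": 0},{"tx": -0.667,"ty": -0.29,"tz": 0.8,"ax": 0,"ay": 0,"az": 0},{"tx": -0.667,"ty": -0.29,"tz": 0.8,"ax": 0,"ay": 0,"az": 0},{"tx": -0.667,"ty": -0.29,"tz": 0.8,"ax": 0,"ay": 0,"az": 0},{"tx": 0,"ty": 0,"tz": 0.9,"ax": 0,"ay": 0,"az": 0.065},{"tx": 0,"ty": 0,"tz": 0.9,"ax": 0,"ay": 0,"az": 0},{"tx": 0,"ty": 0,"tz": 0.9,"ax": 0,"ay": 0,"az": 0},{"tx": 0,"ty": 0,"tz": 0.9,"ax": 0,"ay": 0,"az": 0}], "hand": 0.13, "grip_force": 50}}

```text
time_s: 4.5
position: [445.4, -136.9, 110.4]
eef_rot: [0.732, 0.681, -0.0, 0.0]
ft_force: [-0.1, -2.5, -0.3]
grip_width: 76.4
finger_force: 0.0
```

Emit:
{"api": "drive_tool", "payload": {"steps": [{"tx": 0,"ty": 0,"tz": 0.8,"ax": 0,"ay": 0,"az": 0},{"tx": 0,"ty": 0,"tz": 0.8,"ax": 0,"ay": 0,"az": 0},{"tx": 0,"ty": 0,"tz": 0.8,"ax": 0,"ay": 0,"az": 0},{"tx": 0,"ty": 0,"tz": 0.7,"ax": 0,"ay": 0,"az": 0},{"tx": 0,"ty": 0,"tz": 0,"ax": 0,"ay": 0,"az": 0}]}}

```text
time_s: 5.0
position: [443.6, -136.0, 16.3]
eef_rot: [0.732, 0.682, -0.002, -0.002]
ft_force: [0.1, -0.4, 0.5]
grip_width: 76.5
finger_force: 0.0
```

Emit:
{"api": "drive_tool", "payload": {"steps": [{"tx": 0,"ty": 0,"tz": 0,"ax": 0,"ay": 0,"az": 0},{"tx": 0,"ty": 0,"tz": 0,"ax": 0,"ay": 0,"az": 0},{"tx": 0,"ty": 0,"tz": 0,"ax": 0,"ay": 0,"az": 0},{"tx": 0,"ty": 0,"tz": 0,"ax": 0,"ay": 0,"az": 0},{"tx": 0,"ty": 0,"tz": 0,"ax": 0,"ay": 0,"az": 0},{"tx": 0,"ty": 0,"tz": 0,"ax": 0,"ay": 0,"az": 0}], "hand": 1}}

```text
time_s: 5.6
position: [446.5, -135.0, 19.6]
eef_rot: [0.731, 0.683, 0.0, 0.001]
ft_force: [-1.0, -1.1, 6.6]
grip_width: 49.8
finger_force: 50.0
```

Gripped: the width reads 49.8. Lift it and carry it to the bin.

Emit:
{"api": "drive_tool", "payload": {"steps": [{"tx": 0,"ty": 0,"tz": -1,"ax": 0,"ay": 0,"az": -0.065},{"tx": 0,"ty": 0,"tz": -1,"ax": 0,"ay": 0,"az": 0},{"tx": 0,"ty": 0,"tz": -1,"ax": 0,"ay": 0,"az": 0},{"tx": 0,"ty": 0,"tz": -1,"ax": 0,"ay": 0,"az": 0},{"tx": -0.8,"ty": -0.22,"tz": -0.3,"ax": 0,"ay": 0,"az": 0},{"tx": -0.8,"ty": -0.22,"tz": 0,"ax": 0,"ay": 0,"az": 0},{"tx": -0.8,"ty": -0.22,"tz": 0,"ax": 0,"ay": 0,"az": 0},{"tx": -0.8,"ty": -0.22,"tz": 0,"ax": 0,"ay": 0,"az": 0},{"tx": -0.8,"ty": -0.22,"tz": 0,"ax": 0,"ay": 0,"az": 0}]}}

```text
time_s: 6.5
position: [411.5, -255.2, 147.6]
eef_rot: [0.708, 0.706, -0.0, -0.0]
ft_force: [0.1, -0.2, -2.1]
grip_width: 50.1
finger_force: 50.0
```

Emit:
{"api": "drive_tool", "payload": {"steps": [{"tx": -0.8,"ty": -0.22,"tz": 0,"ax": 0,"ay": 0,"az": 0},{"tx": -0.8,"ty": -0.22,"tz": 0,"ax": 0,"ay": 0,"az": 0},{"tx": -0.8,"ty": -0.22,"tz": 0,"ax": 0,"ay": 0,"az": 0},{"tx": -0.8,"ty": -0.22,"tz": 0,"ax": 0,"ay": 0,"az": 0},{"tx": -0.7,"ty": -0.22,"tz": 0,"ax": 0,"ay": 0,"az": 0},{"tx": 0,"ty": 0,"tz": 0.8,"ax": 0,"ay": 0,"az": 0},{"tx": 0,"ty": 0,"tz": 0.8,"ax": 0,"ay": 0,"az": 0},{"tx": 0,"ty": 0,"tz": 0.8,"ax": 0,"ay": 0,"az": 0},{"tx": 0,"ty": 0,"tz": 0.8,"ax": 0,"ay": 0,"az": 0},{"tx": 0,"ty": 0,"tz": 0,"ax": 0,"ay": 0,"az": 0}]}}

```text
time_s: 7.5
position: [376.8, -369.5, 48.9]
eef_rot: [0.708, 0.706, -0.0, -0.003]
ft_force: [0.2, 0.3, -1.8]
grip_width: 49.6
finger_force: 50.0
```

Emit:
{"api": "drive_tool", "payload": {"steps": [{"tx": 0,"ty": 0,"tz": 0,"ax": 0,"ay": 0,"az": 0},{"tx": 0,"ty": 0,"tz": 0,"ax": 0,"ay": 0,"az": 0},{"tx": 0,"ty": 0,"tz": -1,"ax": 0,"ay": 0,"az": 0},{"tx": 0,"ty": 0,"tz": -1,"ax": 0,"ay": 0,"az": 0},{"tx": 0,"ty": 0,"tz": -1,"ax": 0,"ay": 0,"az": 0},{"tx": 0,"ty": 0,"tz": -1,"ax": 0,"ay": 0,"az": 0},{"tx": 0.6,"ty": 0.35,"tz": -1,"ax": 0,"ay": 0,"az": 0},{"tx": 0.6,"ty": 0.35,"tz": -1,"ax": 0,"ay": 0,"az": 0},{"tx": 0.6,"ty": 0.35,"tz": -0.7,"ax": 0,"ay": 0,"az": 0}], "hand": 0.13}}

```text
time_s: 8.4
position: [412.0, -317.2, 256.7]
eef_rot: [0.708, 0.706, 0.0, 0.003]
ft_force: [0.0, -0.6, -0.1]
grip_width: 76.5
finger_force: 0.0
```

Emit:
{"api": "drive_tool", "payload": {"steps": [{"tx": 0.8,"ty": 0.28,"tz": 0,"ax": 0,"ay": 0,"az": 0},{"tx": 0.8,"ty": 0.28,"tz": 0,"ax": 0,"ay": 0,"az": 0},{"tx": 0.8,"ty": 0.28,"tz": 0,"ax": 0,"ay": 0,"az": 0},{"tx": 0.8,"ty": 0.28,"tz": 0,"ax": 0,"ay": 0,"az": 0},{"tx": 0.8,"ty": 0.28,"tz": 0,"ax": 0,"ay": 0,"az": 0},{"tx": 0.8,"ty": 0.28,"tz": 0,"ax": 0,"ay": 0,"az": 0},{"tx": 0.8,"ty": 0.28,"tz": 0,"ax": 0,"ay": 0,"az": 0},{"tx": 0.8,"ty": 0.28,"tz": 0,"ax": 0,"ay": 0,"az": 0},{"tx": 0,"ty": 0,"tz": 0,"ax": 0,"ay": 0,"az": 0},{"tx": 0,"ty": 0,"tz": 0,"ax": 0,"ay": 0,"az": 0}]}}

```text
time_s: 9.4
position: [478.8, -125.5, 253.9]
eef_rot: [0.708, 0.706, 0.0, 0.001]
ft_force: [-0.8, -0.1, -0.0]
grip_width: 76.5
finger_force: 0.0
```

```bash
python3 - <<'E'
from h import *
import json
s,_=snap('wrist','w4.png');snap('top','t4.png')
print({k:np.round(s[k],3) for k in('time_s','position','eef_rot')})
json.dump({k:np.array(s[k]).tolist() for k in('position','eef_rot')},open('w4.json','w'))
for n,X in dict(box=(530,174,52),chan=(537,20,20),bar=(435,175,32),pink=(540,-147,52),green=(436,8,52)).items(): print(n,proj('wrist',X,s).round())
E
```

```text
{'time_s': np.float64(9.4), 'position': array([ 478.789, -125.529,  253.92 ]), 'eef_rot': array([0.708, 0.706, 0.   , 0.001])}
box [ 377. -121.]
chan [373.  73.]
bar [ 272. -107.]
pink [374. 230.]
green [276.  80.]
```

View pics/w4.png

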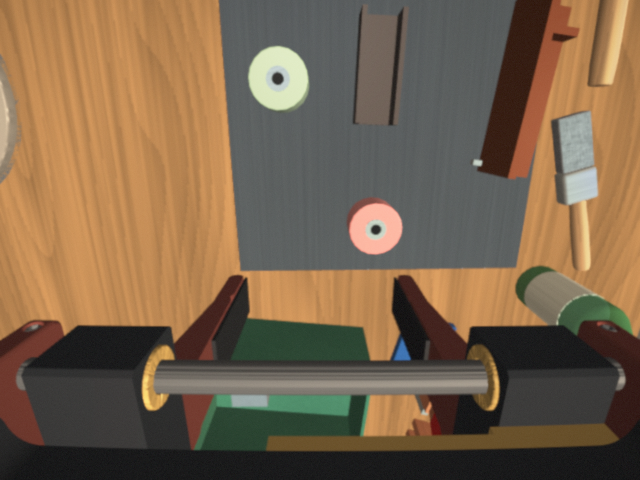

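Rect is in the bin at about (250,400). The pink (376,229) and green (277,78) stones are where predicted. I check the channel rim: (355,123), (400,125), (407,10), (360,7).

```bash
python3 - <<'E'
from h import *
import json
s=json.load(open('w4.json'))
for z in(12,44):
  Q=np.array([atz('wrist',p,z,s)[:2] for p in[(355,123),(399,125),(407,10),(360,7)]]);print(z,Q.round(1).tolist(),Q.mean(0).round(1))
a,b=[cv2.imread('pics/'+f).astype(int) for f in('t0.png','t4.png')]
d=np.abs(a-b).sum(2)>60
for n,(x,y) in dict(box=(230,270),chan=(283,269),bar=(230,304),pink=(341,267),green=(288,303)).items(): print(n,d[y-12:y+13,x-22:x+23].sum())
E
```

```text
12 [[519.2, -31.6], [569.6, -33.7], [571.3, 82.8], [521.6, 85.2]] [545.4  25.7]
44 [[516.0, -32.7], [562.4, -34.6], [564.0, 72.6], [518.2, 74.9]] [540.1  20.1]
box 0
chan 0
bar 0
pink 1039
green 0
```

Emit:
{"api": "drive_tool", "payload": {"steps": [{"tx": 0.8,"ty": 0.33,"tz": 0.4,"ax": 0,"ay": 0,"az": 0},{"tx": 0.8,"ty": 0.33,"tz": 0.4,"ax": 0,"ay": 0,"az": 0},{"tx": 0.8,"ty": 0.33,"tz": 0.4,"ax": 0,"ay": 0,"az": 0},{"tx": 0.8,"ty": 0.33,"tz": 0.4,"ax": 0,"ay": 0,"az": 0},{"tx": 0.8,"ty": 0.33,"tz": 0.4,"ax": 0,"ay": 0,"az": 0},{"tx": 0.85,"ty": 0.35,"tz": 0.4,"ax": 0,"ay": 0,"az": 0.03},{"tx": 0,"ty": 0,"tz": 0.8,"ax": 0,"ay": 0,"az": 0},{"tx": 0,"ty": 0,"tz": 0.8,"ax": 0,"ay": 0,"az": 0},{"tx": 0,"ty": 0,"tz": 0.8,"ax": 0,"ay": 0,"az": 0}]}}

```text
time_s: 10.4
position: [539.2, 18.3, 108.0]
eef_rot: [0.719, 0.695, -0.0, 0.0]
ft_force: [-0.5, -0.3, -0.7]
grip_width: 76.3
finger_force: 0.0
```

Emit:
{"api": "drive_tool", "payload": {"steps": [{"tx": 0,"ty": 0,"tz": 0.8,"ax": 0,"ay": 0,"az": 0},{"tx": 0,"ty": 0,"tz": 0.8,"ax": 0,"ay": 0,"az": 0},{"tx": 0,"ty": 0,"tz": 0.8,"ax": 0,"ay": 0,"az": 0},{"tx": 0,"ty": 0,"tz": 0.6,"ax": 0,"ay": 0,"az": 0},{"tx": 0,"ty": 0,"tz": 0,"ax": 0,"ay": 0,"az": 0},{"tx": 0,"ty": 0,"tz": 0,"ax": 0,"ay": 0,"az": 0}]}}

```text
time_s: 11.0
position: [539.1, 18.8, 18.9]
eef_rot: [0.719, 0.695, -0.0, 0.0]
ft_force: [-0.7, 0.1, 0.3]
grip_width: 76.5
finger_force: 0.0
```

Emit:
{"api": "drive_tool", "payload": {"steps": [{"tx": 0,"ty": 0,"tz": 0,"ax": 0,"ay": 0,"az": 0},{"tx": 0,"ty": 0,"tz": 0,"ax": 0,"ay": 0,"az": 0},{"tx": 0,"ty": 0,"tz": 0,"ax": 0,"ay": 0,"az": 0},{"tx": 0,"ty": 0,"tz": 0,"ax": 0,"ay": 0,"az": 0},{"tx": 0,"ty": 0,"tz": 0,"ax": 0,"ay": 0,"az": 0},{"tx": 0,"ty": 0,"tz": 0,"ax": 0,"ay": 0,"az": 0}], "hand": 1}}

```text
time_s: 11.6
position: [539.4, 19.7, 19.1]
eef_rot: [0.719, 0.695, 0.0, 0.0]
ft_force: [-1.2, -0.2, 4.6]
grip_width: 44.8
finger_force: 50.0
```

Channel gripped: 44.8. Carry it to the bin at x≈450.

Emit:
{"api": "drive_tool", "payload": {"steps": [{"tx": 0,"ty": 0,"tz": -1,"ax": 0,"ay": 0,"az": -0.03},{"tx": 0,"ty": 0,"tz": -1,"ax": 0,"ay": 0,"az": 0},{"tx": 0,"ty": 0,"tz": -1,"ax": 0,"ay": 0,"az": 0},{"tx": 0,"ty": 0,"tz": -1,"ax": 0,"ay": 0,"az": 0},{"tx": -0.9,"ty": -0.2,"tz": -0.5,"ax": 0,"ay": 0,"az": 0},{"tx": -0.9,"ty": -0.2,"tz": 0,"ax": 0,"ay": 0,"az": 0},{"tx": -0.9,"ty": -0.2,"tz": 0,"ax": 0,"ay": 0,"az": 0},{"tx": -0.9,"ty": -0.2,"tz": 0,"ax": 0,"ay": 0,"az": 0},{"tx": -0.9,"ty": -0.2,"tz": 0,"ax": 0,"ay": 0,"az": 0},{"tx": -0.9,"ty": -0.2,"tz": 0,"ax": 0,"ay": 0,"az": 0}]}}

```text
time_s: 12.6
position: [501.2, -143.1, 153.0]
eef_rot: [0.708, 0.706, -0.0, -0.001]
ft_force: [0.7, 0.5, -2.4]
grip_width: 45.1
finger_force: 50.0
```

Emit:
{"api": "drive_tool", "payload": {"steps": [{"tx": -0.9,"ty": -0.2,"tz": 0,"ax": 0,"ay": 0,"az": 0},{"tx": -0.9,"ty": -0.2,"tz": 0,"ax": 0,"ay": 0,"az": 0},{"tx": -0.9,"ty": -0.2,"tz": 0,"ax": 0,"ay": 0,"az": 0},{"tx": -0.9,"ty": -0.2,"tz": 0,"ax": 0,"ay": 0,"az": 0},{"tx": -0.9,"ty": -0.2,"tz": 0,"ax": 0,"ay": 0,"az": 0},{"tx": -0.9,"ty": -0.2,"tz": 0,"ax": 0,"ay": 0,"az": 0},{"tx": -0.9,"ty": -0.2,"tz": 0,"ax": 0,"ay": 0,"az": 0},{"tx": -0.9,"ty": -0.2,"tz": 0,"ax": 0,"ay": 0,"az": 0},{"tx": -0.45,"ty": -0.2,"tz": 0,"ax": 0,"ay": 0,"az": 0}]}}

```text
time_s: 13.5
position: [446.2, -373.8, 152.8]
eef_rot: [0.709, 0.705, -0.0, -0.001]
ft_force: [0.5, -0.9, -3.4]
grip_width: 44.6
finger_force: 50.0
```

Emit:
{"api": "drive_tool", "payload": {"steps": [{"tx": 0,"ty": 0,"tz": 0.8,"ax": 0,"ay": 0,"az": 0},{"tx": 0,"ty": 0,"tz": 0.8,"ax": 0,"ay": 0,"az": 0},{"tx": 0,"ty": 0,"tz": 0.8,"ax": 0,"ay": 0,"az": 0},{"tx": 0,"ty": 0,"tz": 0.8,"ax": 0,"ay": 0,"az": 0},{"tx": 0,"ty": 0,"tz": 0,"ax": 0,"ay": 0,"az": 0}]}}

```text
time_s: 14.0
position: [445.3, -369.1, 54.4]
eef_rot: [0.708, 0.706, -0.0, -0.004]
ft_force: [-0.5, -0.2, -2.4]
grip_width: 44.6
finger_force: 50.0
```

Emit:
{"api": "drive_tool", "payload": {"steps": [{"tx": 0,"ty": 0,"tz": 0,"ax": 0,"ay": 0,"az": 0},{"tx": 0,"ty": 0,"tz": 0,"ax": 0,"ay": 0,"az": 0},{"tx": 0,"ty": 0,"tz": -1,"ax": 0,"ay": 0,"az": 0},{"tx": 0,"ty": 0,"tz": -1,"ax": 0,"ay": 0,"az": 0},{"tx": 0,"ty": 0,"tz": -1,"ax": 0,"ay": 0,"az": 0},{"tx": 0,"ty": 0,"tz": -1,"ax": 0,"ay": 0,"az": 0},{"tx": 0.7,"ty": 0,"tz": -1,"ax": 0,"ay": 0,"az": 0},{"tx": 0.7,"ty": 0,"tz": -1,"ax": 0,"ay": 0,"az": 0},{"tx": 0.7,"ty": 0,"tz": -0.7,"ax": 0,"ay": 0,"az": 0}], "hand": 0.13}}

```text
time_s: 14.9
position: [449.1, -308.0, 262.7]
eef_rot: [0.708, 0.706, 0.0, 0.003]
ft_force: [0.2, 0.6, -0.6]
grip_width: 76.7
finger_force: 0.0
```

```bash
python3 - <<'E'
from h import *
snap('top','t5.png')
a,b=[cv2.imread('pics/'+f).astype(int) for f in('t0.png','t5.png')]
d=np.abs(a-b).sum(2)>60
for n,(x,y) in dict(box=(230,270),chan=(283,269),bar=(230,304),pink=(341,267),green=(288,303)).items(): print(n,d[y-12:y+13,x-22:x+23].sum())
E
```

```text
box 0
chan 72
bar 0
pink 0
green 0
```

Emit:
{"api": "drive_tool", "payload": {"steps": [{"tx": 1,"ty": -0.043,"tz": 0,"ax": 0,"ay": 0,"az": 0},{"tx": 1,"ty": -0.043,"tz": 0,"ax": 0,"ay": 0,"az": 0},{"tx": 1,"ty": -0.043,"tz": 0,"ax": 0,"ay": 0,"az": 0},{"tx": 1,"ty": -0.043,"tz": 0,"ax": 0,"ay": 0,"az": 0},{"tx": 1,"ty": -0.043,"tz": 0,"ax": 0,"ay": 0,"az": 0},{"tx": 1,"ty": -0.043,"tz": 0,"ax": 0,"ay": 0,"az": 0},{"tx": 1,"ty": -0.043,"tz": 0,"ax": 0,"ay": 0,"az": 0},{"tx": 1,"ty": -0.043,"tz": 0,"ax": 0,"ay": 0,"az": 0},{"tx": 1,"ty": -0.043,"tz": 0,"ax": 0,"ay": 0,"az": 0},{"tx": 1,"ty": -0.043,"tz": 0,"ax": 0,"ay": 0,"az": 0}]}}

```text
time_s: 15.95
position: [436.2, -7.2, 259.9]
eef_rot: [0.708, 0.706, 0.001, 0.001]
ft_force: [1.0, 0.7, -0.6]
grip_width: 76.6
finger_force: 0.0
```

Emit:
{"api": "drive_tool", "payload": {"steps": [{"tx": 1,"ty": 0,"tz": 0.4,"ax": 0,"ay": 0,"az": 0},{"tx": 1,"ty": 0,"tz": 0.4,"ax": 0,"ay": 0,"az": 0},{"tx": 1,"ty": 0,"tz": 0.4,"ax": 0,"ay": 0,"az": 0},{"tx": 1,"ty": 0,"tz": 0.4,"ax": 0,"ay": 0,"az": 0},{"tx": 1,"ty": 0,"tz": 0.4,"ax": 0,"ay": 0,"az": 0},{"tx": 0.9,"ty": 0,"tz": 0.4,"ax": 0,"ay": 0,"az": 0.03},{"tx": 0,"ty": 0,"tz": 0.8,"ax": 0,"ay": 0,"az": 0},{"tx": 0,"ty": 0,"tz": 0.8,"ax": 0,"ay": 0,"az": 0},{"tx": 0,"ty": 0,"tz": 0,"ax": 0,"ay": 0,"az": 0}]}}

```text
time_s: 16.85
position: [435.2, 168.0, 137.3]
eef_rot: [0.718, 0.696, -0.001, -0.001]
ft_force: [0.6, 0.4, -0.3]
grip_width: 76.5
finger_force: 0.0
```

Emit:
{"api": "drive_tool", "payload": {"steps": [{"tx": 0.2,"ty": 0,"tz": 0.8,"ax": 0,"ay": 0,"az": 0},{"tx": 0,"ty": 0,"tz": 0.8,"ax": 0,"ay": 0,"az": 0},{"tx": 0,"ty": 0,"tz": 0.8,"ax": 0,"ay": 0,"az": 0},{"tx": 0,"ty": 0,"tz": 0.8,"ax": 0,"ay": 0,"az": 0},{"tx": 0,"ty": 0,"tz": 0.7,"ax": 0,"ay": 0,"az": 0},{"tx": 0,"ty": 0,"tz": 0.1,"ax": 0,"ay": 0,"az": 0},{"tx": 0,"ty": 0,"tz": 0,"ax": 0,"ay": 0,"az": 0}]}}

```text
time_s: 17.55
position: [437.5, 174.7, 19.7]
eef_rot: [0.719, 0.695, 0.0, 0.0]
ft_force: [0.4, 0.7, 0.6]
grip_width: 76.1
finger_force: 0.0
```

Emit:
{"api": "drive_tool", "payload": {"steps": [{"tx": 0,"ty": 0,"tz": 0,"ax": 0,"ay": 0,"az": 0},{"tx": 0,"ty": 0,"tz": 0,"ax": 0,"ay": 0,"az": 0},{"tx": 0,"ty": 0,"tz": 0,"ax": 0,"ay": 0,"az": 0},{"tx": 0,"ty": 0,"tz": 0,"ax": 0,"ay": 0,"az": 0},{"tx": 0,"ty": 0,"tz": 0,"ax": 0,"ay": 0,"az": 0},{"tx": 0,"ty": 0,"tz": 0,"ax": 0,"ay": 0,"az": 0}], "hand": 1}}

```text
time_s: 18.15
position: [436.9, 174.5, 18.8]
eef_rot: [0.719, 0.695, 0.0, 0.0]
ft_force: [-0.1, 1.2, 2.2]
grip_width: 34.8
finger_force: 50.0
```

Emit:
{"api": "drive_tool", "payload": {"steps": [{"tx": 0,"ty": 0,"tz": -1,"ax": 0,"ay": 0,"az": -0.03},{"tx": 0,"ty": 0,"tz": -1,"ax": 0,"ay": 0,"az": 0},{"tx": 0,"ty": 0,"tz": -1,"ax": 0,"ay": 0,"az": 0},{"tx": 0,"ty": 0,"tz": -1,"ax": 0,"ay": 0,"az": 0},{"tx": -0.9,"ty": 0.06,"tz": -0.5,"ax": 0,"ay": 0,"az": 0},{"tx": -0.9,"ty": 0.06,"tz": 0,"ax": 0,"ay": 0,"az": 0},{"tx": -0.9,"ty": 0.06,"tz": 0,"ax": 0,"ay": 0,"az": 0},{"tx": -0.9,"ty": 0.06,"tz": 0,"ax": 0,"ay": 0,"az": 0},{"tx": -0.9,"ty": 0.06,"tz": 0,"ax": 0,"ay": 0,"az": 0},{"tx": -0.9,"ty": 0.06,"tz": 0,"ax": 0,"ay": 0,"az": 0}]}}

```text
time_s: 19.15
position: [446.0, 11.1, 153.1]
eef_rot: [0.708, 0.706, -0.001, -0.0]
ft_force: [0.6, -0.5, -3.3]
grip_width: 34.5
finger_force: 50.0
```

Emit:
{"api": "drive_tool", "payload": {"steps": [{"tx": -0.9,"ty": 0.06,"tz": 0,"ax": 0,"ay": 0,"az": 0},{"tx": -0.9,"ty": 0.06,"tz": 0,"ax": 0,"ay": 0,"az": 0},{"tx": -0.9,"ty": 0.06,"tz": 0,"ax": 0,"ay": 0,"az": 0},{"tx": -0.9,"ty": 0.06,"tz": 0,"ax": 0,"ay": 0,"az": 0},{"tx": -0.9,"ty": 0.06,"tz": 0,"ax": 0,"ay": 0,"az": 0},{"tx": -0.9,"ty": 0.06,"tz": 0,"ax": 0,"ay": 0,"az": 0},{"tx": -0.9,"ty": 0.06,"tz": 0,"ax": 0,"ay": 0,"az": 0},{"tx": -0.9,"ty": 0.06,"tz": 0,"ax": 0,"ay": 0,"az": 0},{"tx": -0.9,"ty": 0.06,"tz": 0,"ax": 0,"ay": 0,"az": 0},{"tx": -0.9,"ty": 0.06,"tz": 0,"ax": 0,"ay": 0,"az": 0}]}}

```text
time_s: 20.15
position: [463.2, -258.4, 152.8]
eef_rot: [0.708, 0.706, -0.0, -0.001]
ft_force: [0.1, 0.8, -3.8]
grip_width: 34.5
finger_force: 50.0
```

Emit:
{"api": "drive_tool", "payload": {"steps": [{"tx": -0.9,"ty": 0,"tz": 0,"ax": 0,"ay": 0,"az": 0},{"tx": -0.9,"ty": 0,"tz": 0,"ax": 0,"ay": 0,"az": 0},{"tx": -0.9,"ty": 0,"tz": 0,"ax": 0,"ay": 0,"az": 0},{"tx": -0.9,"ty": 0,"tz": 0,"ax": 0,"ay": 0,"az": 0},{"tx": -0.2,"ty": 0,"tz": 0,"ax": 0,"ay": 0,"az": 0},{"tx": 0,"ty": 0,"tz": 0,"ax": 0,"ay": 0,"az": 0}]}}

```text
time_s: 20.75
position: [462.7, -372.2, 152.6]
eef_rot: [0.709, 0.705, -0.0, -0.001]
ft_force: [0.6, 0.2, -4.1]
grip_width: 34.4
finger_force: 50.0
```

Emit:
{"api": "drive_tool", "payload": {"steps": [{"tx": 0,"ty": 0.6,"tz": 0.6,"ax": 0,"ay": 0,"az": 0},{"tx": 0,"ty": 0,"tz": 0.8,"ax": 0,"ay": 0,"az": 0},{"tx": 0,"ty": 0,"tz": 0.8,"ax": 0,"ay": 0,"az": 0},{"tx": 0,"ty": 0,"tz": 0.4,"ax": 0,"ay": 0,"az": 0},{"tx": 0,"ty": 0,"tz": 0,"ax": 0,"ay": 0,"az": 0}]}}

```text
time_s: 21.25
position: [480.7, -369.6, 73.9]
eef_rot: [0.708, 0.707, -0.0, -0.002]
ft_force: [-0.7, -0.2, -3.3]
grip_width: 34.6
finger_force: 50.0
```

Emit:
{"api": "drive_tool", "payload": {"steps": [{"tx": 0,"ty": 0,"tz": 0,"ax": 0,"ay": 0,"az": 0},{"tx": 0,"ty": 0,"tz": 0,"ax": 0,"ay": 0,"az": 0},{"tx": 0,"ty": 0,"tz": 0,"ax": 0,"ay": 0,"az": 0},{"tx": 0,"ty": 0,"tz": -1,"ax": 0,"ay": 0,"az": 0},{"tx": 0,"ty": 0,"tz": -1,"ax": 0,"ay": 0,"az": 0},{"tx": 0,"ty": 0,"tz": -1,"ax": 0,"ay": 0,"az": 0},{"tx": 0.7,"ty": 0,"tz": -1,"ax": 0,"ay": 0,"az": 0},{"tx": 0.7,"ty": 0,"tz": -1,"ax": 0,"ay": 0,"az": 0},{"tx": 0.7,"ty": 0,"tz": -1,"ax": 0,"ay": 0,"az": 0}], "hand": 0.4}}

```text
time_s: 22.15
position: [482.2, -308.0, 258.0]
eef_rot: [0.708, 0.706, 0.0, 0.001]
ft_force: [0.0, 0.1, 0.7]
grip_width: 52.5
finger_force: 0.0
```

```bash
python3 - <<'E'
from h import *
snap('top','t6.png')
a,b=[cv2.imread('pics/'+f).astype(int) for f in('t0.png','t6.png')]
d=np.abs(a-b).sum(2)>60
for n,(x,y) in dict(box=(230,270),chan=(283,269),bar=(230,304),pink=(341,267),green=(288,303)).items(): print(n,d[y-12:y+13,x-22:x+23].sum())
E
```

```text
box 0
chan 71
bar 465
pink 0
green 0
```

Emit:
{"api": "drive_tool", "payload": {"steps": [{"tx": 1,"ty": 0.16,"tz": 0,"ax": 0,"ay": 0,"az": 0},{"tx": 1,"ty": 0.16,"tz": 0,"ax": 0,"ay": 0,"az": 0},{"tx": 1,"ty": 0.16,"tz": 0,"ax": 0,"ay": 0,"az": 0},{"tx": 1,"ty": 0.16,"tz": 0,"ax": 0,"ay": 0,"az": 0},{"tx": 1,"ty": 0.16,"tz": 0,"ax": 0,"ay": 0,"az": 0},{"tx": 1,"ty": 0.16,"tz": 0,"ax": 0,"ay": 0,"az": 0},{"tx": 1,"ty": 0.16,"tz": 0,"ax": 0,"ay": 0,"az": 0},{"tx": 1,"ty": 0.16,"tz": 0,"ax": 0,"ay": 0,"az": 0},{"tx": 1,"ty": 0.16,"tz": 0,"ax": 0,"ay": 0,"az": 0},{"tx": 1,"ty": 0.16,"tz": 0,"ax": 0,"ay": 0,"az": 0}], "hand": 0.13}}

```text
time_s: 23.2
position: [531.3, -7.6, 256.6]
eef_rot: [0.708, 0.706, 0.0, 0.001]
ft_force: [0.1, 1.0, 0.6]
grip_width: 76.4
finger_force: 0.0
```

Emit:
{"api": "drive_tool", "payload": {"steps": [{"tx": 1,"ty": 0,"tz": 0.4,"ax": 0,"ay": 0,"az": 0},{"tx": 1,"ty": 0,"tz": 0.4,"ax": 0,"ay": 0,"az": 0},{"tx": 1,"ty": 0,"tz": 0.4,"ax": 0,"ay": 0,"az": 0},{"tx": 1,"ty": 0,"tz": 0.4,"ax": 0,"ay": 0,"az": 0},{"tx": 1,"ty": 0,"tz": 0.4,"ax": 0,"ay": 0,"az": 0},{"tx": 1,"ty": 0,"tz": 0.4,"ax": 0,"ay": 0,"az": -0.05},{"tx": 0,"ty": 0,"tz": 0.8,"ax": 0,"ay": 0,"az": 0},{"tx": 0,"ty": 0,"tz": 0,"ax": 0,"ay": 0,"az": 0},{"tx": 0,"ty": 0,"tz": 0,"ax": 0,"ay": 0,"az": 0}]}}

```text
time_s: 24.1
position: [531.7, 170.7, 160.2]
eef_rot: [0.691, 0.723, -0.0, 0.0]
ft_force: [0.5, 0.6, -0.6]
grip_width: 76.2
finger_force: 0.0
```

Emit:
{"api": "drive_tool", "payload": {"steps": [{"tx": 0.1,"ty": 0,"tz": 0.8,"ax": 0,"ay": 0,"az": 0},{"tx": 0,"ty": 0,"tz": 0.8,"ax": 0,"ay": 0,"az": 0},{"tx": 0,"ty": 0,"tz": 0.8,"ax": 0,"ay": 0,"az": 0},{"tx": 0,"ty": 0,"tz": 0.8,"ax": 0,"ay": 0,"az": 0},{"tx": 0,"ty": 0,"tz": 0.8,"ax": 0,"ay": 0,"az": 0},{"tx": 0,"ty": 0,"tz": 0.6,"ax": 0,"ay": 0,"az": 0},{"tx": 0,"ty": 0,"tz": 0,"ax": 0,"ay": 0,"az": 0}]}}

```text
time_s: 24.8
position: [530.9, 172.9, 20.6]
eef_rot: [0.691, 0.723, -0.001, -0.0]
ft_force: [-1.2, -0.2, 0.5]
grip_width: 76.4
finger_force: 0.0
```

Emit:
{"api": "drive_tool", "payload": {"steps": [{"tx": 0,"ty": 0,"tz": 0,"ax": 0,"ay": 0,"az": 0},{"tx": 0,"ty": 0,"tz": 0,"ax": 0,"ay": 0,"az": 0},{"tx": 0,"ty": 0,"tz": 0,"ax": 0,"ay": 0,"az": 0},{"tx": 0,"ty": 0,"tz": 0,"ax": 0,"ay": 0,"az": 0},{"tx": 0,"ty": 0,"tz": 0,"ax": 0,"ay": 0,"az": 0},{"tx": 0,"ty": 0,"tz": 0,"ax": 0,"ay": 0,"az": 0}], "hand": 1}}

```text
time_s: 25.4
position: [532.1, 174.3, 22.3]
eef_rot: [0.69, 0.723, 0.001, 0.0]
ft_force: [0.8, -0.6, 4.1]
grip_width: 39.6
finger_force: 50.0
```

Box gripped: 39.6. It goes to the bin on top of rect.

Emit:
{"api": "drive_tool", "payload": {"steps": [{"tx": 0,"ty": 0,"tz": -1,"ax": 0,"ay": 0,"az": 0.05},{"tx": 0,"ty": 0,"tz": -1,"ax": 0,"ay": 0,"az": 0},{"tx": 0,"ty": 0,"tz": -1,"ax": 0,"ay": 0,"az": 0},{"tx": 0,"ty": 0,"tz": -1,"ax": 0,"ay": 0,"az": 0},{"tx": -0.91,"ty": -0.26,"tz": -0.4,"ax": 0,"ay": 0,"az": 0},{"tx": -0.91,"ty": -0.26,"tz": 0,"ax": 0,"ay": 0,"az": 0},{"tx": -0.91,"ty": -0.26,"tz": 0,"ax": 0,"ay": 0,"az": 0},{"tx": -0.91,"ty": -0.26,"tz": 0,"ax": 0,"ay": 0,"az": 0},{"tx": -0.91,"ty": -0.26,"tz": 0,"ax": 0,"ay": 0,"az": 0},{"tx": -0.91,"ty": -0.26,"tz": 0,"ax": 0,"ay": 0,"az": 0}]}}

```text
time_s: 26.4
position: [482.7, 9.4, 153.1]
eef_rot: [0.708, 0.706, -0.001, -0.0]
ft_force: [0.8, -0.3, -3.0]
grip_width: 40.0
finger_force: 50.0
```

Emit:
{"api": "drive_tool", "payload": {"steps": [{"tx": -0.91,"ty": -0.26,"tz": 0,"ax": 0,"ay": 0,"az": 0},{"tx": -0.91,"ty": -0.26,"tz": 0,"ax": 0,"ay": 0,"az": 0},{"tx": -0.91,"ty": -0.26,"tz": 0,"ax": 0,"ay": 0,"az": 0},{"tx": -0.91,"ty": -0.26,"tz": 0,"ax": 0,"ay": 0,"az": 0},{"tx": -0.91,"ty": -0.26,"tz": 0,"ax": 0,"ay": 0,"az": 0},{"tx": -0.91,"ty": -0.26,"tz": 0,"ax": 0,"ay": 0,"az": 0},{"tx": -0.91,"ty": -0.26,"tz": 0,"ax": 0,"ay": 0,"az": 0},{"tx": -0.91,"ty": -0.26,"tz": 0,"ax": 0,"ay": 0,"az": 0},{"tx": -0.91,"ty": -0.26,"tz": 0,"ax": 0,"ay": 0,"az": 0},{"tx": -0.91,"ty": -0.26,"tz": 0,"ax": 0,"ay": 0,"az": 0}]}}

```text
time_s: 27.4
position: [404.0, -262.9, 153.2]
eef_rot: [0.708, 0.706, -0.0, -0.001]
ft_force: [0.2, -0.4, -2.8]
grip_width: 39.8
finger_force: 50.0
```

Emit:
{"api": "drive_tool", "payload": {"steps": [{"tx": -0.91,"ty": -0.26,"tz": 0,"ax": 0,"ay": 0,"az": 0},{"tx": -0.91,"ty": -0.26,"tz": 0,"ax": 0,"ay": 0,"az": 0},{"tx": -0.91,"ty": -0.26,"tz": 0,"ax": 0,"ay": 0,"az": 0},{"tx": -0.91,"ty": -0.26,"tz": 0,"ax": 0,"ay": 0,"az": 0},{"tx": 0,"ty": 0,"tz": 0.8,"ax": 0,"ay": 0,"az": 0},{"tx": 0,"ty": 0,"tz": 0.8,"ax": 0,"ay": 0,"az": 0},{"tx": 0,"ty": 0,"tz": 0.8,"ax": 0,"ay": 0,"az": 0},{"tx": 0,"ty": 0,"tz": 0.5,"ax": 0,"ay": 0,"az": 0},{"tx": 0,"ty": 0,"tz": 0,"ax": 0,"ay": 0,"az": 0}]}}

```text
time_s: 28.3
position: [372.2, -370.0, 64.6]
eef_rot: [0.708, 0.706, 0.0, -0.002]
ft_force: [0.4, 0.1, -2.2]
grip_width: 39.7
finger_force: 50.0
```

Emit:
{"api": "drive_tool", "payload": {"steps": [{"tx": 0,"ty": 0,"tz": 0,"ax": 0,"ay": 0,"az": 0},{"tx": 0,"ty": 0,"tz": 0,"ax": 0,"ay": 0,"az": 0},{"tx": 0,"ty": 0,"tz": 0,"ax": 0,"ay": 0,"az": 0},{"tx": 0,"ty": 0,"tz": -1,"ax": 0,"ay": 0,"az": 0},{"tx": 0,"ty": 0,"tz": -1,"ax": 0,"ay": 0,"az": 0},{"tx": 0,"ty": 0,"tz": -1,"ax": 0,"ay": 0,"az": 0},{"tx": 0,"ty": 0.8,"tz": -1,"ax": 0,"ay": 0,"az": 0},{"tx": 0,"ty": 0.8,"tz": -1,"ax": 0,"ay": 0,"az": 0},{"tx": 0,"ty": 0.8,"tz": -1,"ax": 0,"ay": 0,"az": 0}], "hand": 0.3}}

```text
time_s: 29.2
position: [446.4, -371.7, 249.2]
eef_rot: [0.708, 0.706, -0.0, 0.001]
ft_force: [0.6, 0.7, 0.1]
grip_width: 61.8
finger_force: 0.0
```

Emit:
{"api": "drive_tool", "payload": {"steps": [{"tx": 0.1,"ty": 0.9,"tz": -0.5,"ax": 0,"ay": 0,"az": 0},{"tx": 0.1,"ty": 0.9,"tz": -0.5,"ax": 0,"ay": 0,"az": 0},{"tx": 0.1,"ty": 0.9,"tz": 0,"ax": 0,"ay": 0,"az": 0},{"tx": 0.1,"ty": 0.55,"tz": 0,"ax": 0,"ay": 0,"az": 0},{"tx": 0,"ty": 0,"tz": 0,"ax": 0,"ay": 0,"az": 0},{"tx": 0,"ty": 0,"tz": 0,"ax": 0,"ay": 0,"az": 0}], "hand": 0}}

```text
time_s: 29.8
position: [542.9, -359.8, 277.0]
eef_rot: [0.708, 0.706, -0.0, 0.0]
ft_force: [-0.1, -0.1, -0.3]
grip_width: 87.5
finger_force: 0.0
```

```bash
python3 - <<'E'
from h import *
import json
s,_=snap('wrist','w7.png');snap('top','t7.png')
print({k:np.round(s[k],3) for k in('time_s','position','eef_rot')})
json.dump({k:np.array(s[k]).tolist() for k in('position','eef_rot')},open('w7.json','w'))
print(proj('wrist',(540,-147,52),s),proj('wrist',(436,8,52),s))
E
```

```text
{'time_s': np.float64(29.8), 'position': array([ 542.898, -359.802,  277.013]), 'eef_rot': array([ 0.708,  0.706, -0.   ,  0.   ])}
[316.62510299  -1.13526675] [ 201.87442797 -186.71818537]
```

View pics/w7.png

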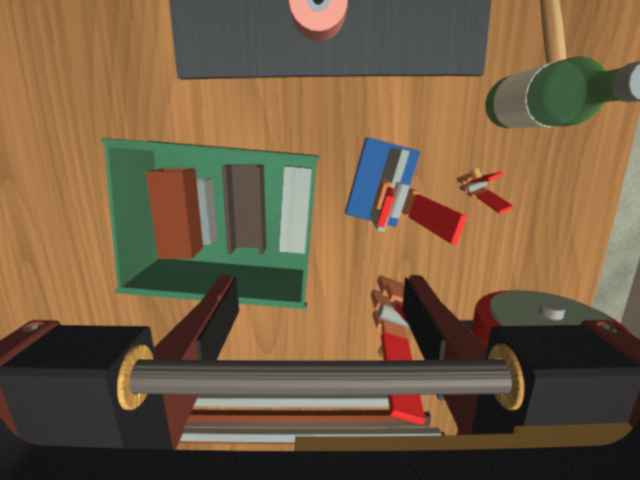

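All four offcuts are in the bin (box on rect, channel, bar) and the pink stone is at (317,0) as predicted. The clamp is on its stand near (395,190). Next is the pink stone, with a light grip.

Emit:
{"api": "drive_tool", "payload": {"steps": [{"tx": 0.8,"ty": 0,"tz": 0,"ax": 0,"ay": 0,"az": 0},{"tx": 0.9,"ty": 0,"tz": 0,"ax": 0,"ay": 0,"az": 0},{"tx": 0.9,"ty": 0,"tz": 0,"ax": 0,"ay": 0,"az": 0},{"tx": 0.9,"ty": 0,"tz": 0.5,"ax": 0,"ay": 0,"az": 0},{"tx": 0.9,"ty": 0,"tz": 0.5,"ax": 0,"ay": 0,"az": 0},{"tx": 0.9,"ty": 0,"tz": 0.5,"ax": 0,"ay": 0,"az": 0},{"tx": 0.9,"ty": 0,"tz": 0.5,"ax": 0,"ay": 0,"az": 0},{"tx": 0.9,"ty": 0,"tz": 0.5,"ax": 0,"ay": 0,"az": 0},{"tx": 0,"ty": 0,"tz": 0,"ax": 0,"ay": 0,"az": 0},{"tx": 0,"ty": 0,"tz": 0,"ax": 0,"ay": 0,"az": 0}], "hand": 0, "grip_force": 18}}

```text
time_s: 30.9
position: [543.2, -147.5, 201.9]
eef_rot: [0.708, 0.706, -0.0, 0.0]
ft_force: [-0.2, -0.0, 0.3]
grip_width: 87.8
finger_force: 0.0
```

Emit:
{"api": "drive_tool", "payload": {"steps": [{"tx": 0,"ty": -0.1,"tz": 0.8,"ax": 0,"ay": 0,"az": 0},{"tx": 0,"ty": 0,"tz": 0.8,"ax": 0,"ay": 0,"az": 0},{"tx": 0,"ty": 0,"tz": 0.8,"ax": 0,"ay": 0,"az": 0},{"tx": 0,"ty": 0,"tz": 0.8,"ax": 0,"ay": 0,"az": 0},{"tx": 0,"ty": 0,"tz": 0.8,"ax": 0,"ay": 0,"az": 0},{"tx": 0,"ty": 0,"tz": 0.8,"ax": 0,"ay": 0,"az": 0},{"tx": 0,"ty": 0,"tz": 0.8,"ax": 0,"ay": 0,"az": 0},{"tx": 0,"ty": 0,"tz": 0.4,"ax": 0,"ay": 0,"az": 0},{"tx": 0,"ty": 0,"tz": 0,"ax": 0,"ay": 0,"az": 0},{"tx": 0,"ty": 0,"tz": 0,"ax": 0,"ay": 0,"az": 0}]}}

```text
time_s: 31.9
position: [541.5, -147.7, 22.5]
eef_rot: [0.709, 0.706, 0.0, 0.001]
ft_force: [0.2, -0.9, 0.3]
grip_width: 88.2
finger_force: 0.0
```

Emit:
{"api": "drive_tool", "payload": {"steps": [{"tx": 0,"ty": 0,"tz": 0,"ax": 0,"ay": 0,"az": 0},{"tx": 0,"ty": 0,"tz": 0,"ax": 0,"ay": 0,"az": 0},{"tx": 0,"ty": 0,"tz": 0,"ax": 0,"ay": 0,"az": 0},{"tx": 0,"ty": 0,"tz": 0,"ax": 0,"ay": 0,"az": 0},{"tx": 0,"ty": 0,"tz": 0,"ax": 0,"ay": 0,"az": 0},{"tx": 0,"ty": 0,"tz": 0,"ax": 0,"ay": 0,"az": 0}], "hand": 1}}

```text
time_s: 32.5
position: [541.1, -147.0, 22.1]
eef_rot: [0.708, 0.706, 0.0, 0.0]
ft_force: [-1.9, 0.7, 5.8]
grip_width: 59.5
finger_force: 18.0
```

Emit:
{"api": "drive_tool", "payload": {"steps": [{"tx": 0,"ty": 0,"tz": -0.4,"ax": 0,"ay": 0,"az": 0},{"tx": 0,"ty": 0,"tz": -0.7,"ax": 0,"ay": 0,"az": 0},{"tx": 0,"ty": 0,"tz": -0.8,"ax": 0,"ay": 0,"az": 0},{"tx": 0.2,"ty": 0,"tz": -0.8,"ax": 0,"ay": 0,"az": 0},{"tx": 0.4,"ty": -0.1,"tz": -0.4,"ax": 0,"ay": 0,"az": 0},{"tx": 0.7,"ty": -0.15,"tz": 0,"ax": 0,"ay": 0,"az": 0},{"tx": 0.8,"ty": -0.15,"tz": 0,"ax": 0,"ay": 0,"az": 0},{"tx": 0.8,"ty": -0.15,"tz": 0,"ax": 0,"ay": 0,"az": 0},{"tx": 0.8,"ty": -0.15,"tz": 0,"ax": 0,"ay": 0,"az": 0},{"tx": 0.8,"ty": -0.15,"tz": 0,"ax": 0,"ay": 0,"az": 0}]}}

```text
time_s: 33.5
position: [514.5, -10.1, 114.4]
eef_rot: [0.708, 0.706, -0.0, -0.0]
ft_force: [0.8, 0.2, -2.6]
grip_width: 59.7
finger_force: 18.0
```

Emit:
{"api": "drive_tool", "payload": {"steps": [{"tx": 0.8,"ty": -0.15,"tz": 0,"ax": 0,"ay": 0,"az": 0},{"tx": 0.8,"ty": -0.15,"tz": 0,"ax": 0,"ay": 0,"az": 0},{"tx": 0.8,"ty": -0.15,"tz": 0,"ax": 0,"ay": 0,"az": 0},{"tx": 0.8,"ty": -0.15,"tz": 0,"ax": 0,"ay": 0,"az": 0},{"tx": 0.8,"ty": -0.15,"tz": 0,"ax": 0,"ay": 0,"az": 0},{"tx": 0.8,"ty": -0.15,"tz": 0,"ax": 0,"ay": 0,"az": 0},{"tx": 0.8,"ty": -0.15,"tz": 0,"ax": 0,"ay": 0,"az": 0},{"tx": 0.8,"ty": -0.15,"tz": 0,"ax": 0,"ay": 0,"az": 0},{"tx": 0.8,"ty": -0.15,"tz": 0,"ax": 0,"ay": 0,"az": 0},{"tx": 0.8,"ty": -0.15,"tz": 0,"ax": 0,"ay": 0,"az": 0}]}}

```text
time_s: 34.5
position: [470.0, 229.5, 114.4]
eef_rot: [0.708, 0.706, -0.001, -0.0]
ft_force: [1.0, -0.8, -2.5]
grip_width: 60.0
finger_force: 18.0
```

Emit:
{"api": "drive_tool", "payload": {"steps": [{"tx": 0.8,"ty": -0.15,"tz": 0,"ax": 0,"ay": 0,"az": 0},{"tx": 0.8,"ty": -0.15,"tz": 0,"ax": 0,"ay": 0,"az": 0},{"tx": 0.8,"ty": -0.15,"tz": 0,"ax": 0,"ay": 0,"az": 0},{"tx": 0.7,"ty": -0.1,"tz": 0,"ax": 0,"ay": 0,"az": 0},{"tx": 0.5,"ty": 0,"tz": 0,"ax": 0,"ay": 0,"az": 0},{"tx": 0,"ty": 0,"tz": 0,"ax": 0,"ay": 0,"az": 0},{"tx": 0,"ty": 0,"tz": 0,"ax": 0,"ay": 0,"az": 0}]}}

```text
time_s: 35.2
position: [455.1, 335.7, 114.3]
eef_rot: [0.708, 0.706, -0.001, 0.0]
ft_force: [0.7, -1.5, -1.5]
grip_width: 59.7
finger_force: 18.0
```

```bash
python3 - <<'E'
from h import *
import json
s,_=snap('wrist','w8.png')
print({k:np.round(s[k],3) for k in('time_s','position','eef_rot','ft_force')})
json.dump({k:np.array(s[k]).tolist() for k in('position','eef_rot')},open('w8.json','w'))
E
```

```text
{'time_s': np.float64(35.2), 'position': array([455.103, 335.675, 114.289]), 'eef_rot': array([ 0.708,  0.706, -0.001,  0.   ]), 'ft_force': array([ 0.685, -1.474, -1.453])}
```

View pics/w8.png

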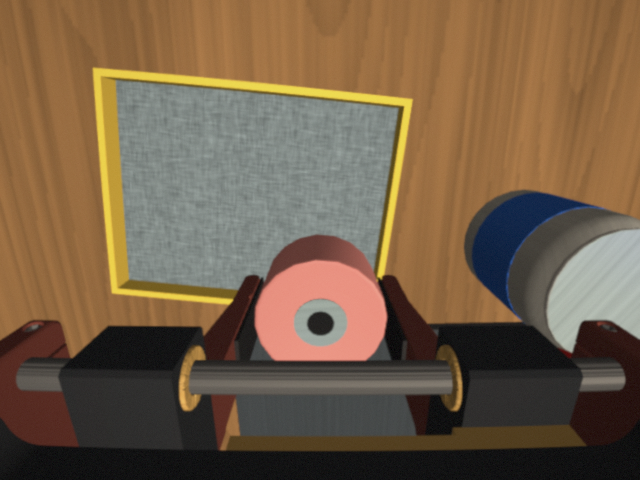

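The stone is held level at (320,320). The tray rim corners are (95,70), (411,100) and (114,291), and the tin is at right (570,280).

```bash
python3 - <<'E'
from h import *
import json
s=json.load(open('w8.json'))
TL,TR,BL=[atz('wrist',p,28,s)[:2] for p in[(95,70),(412,100),(113,292)]]
print(TL,TR,BL,'c',(TR+BL)/2,np.linalg.norm(TL-TR),np.linalg.norm(TL-BL),np.degrees(np.arctan2(*(TR-TL)[::-1])))
print('tin top',atz('wrist',(615,300),110,s),atz('wrist',(549,295),110,s), 'tin base px',atz('top',(178,236),110))
E
```

```text
[301.5711348 460.7980955] [518.84879416 439.61366158] [284.45145103 294.15877584] c [401.6501226  366.88621871] 218.30795106743233 167.51640644456768 -5.5687010645425135
tin top [621.67713975 328.32810946 110.        ] [582.16301634 331.96785814 110.        ] tin base px [621.1890315  315.25957234 110.        ]
```

Emit:
{"api": "drive_tool", "payload": {"steps": [{"tx": 0.4,"ty": -0.15,"tz": 0,"ax": 0,"ay": 0,"az": 0},{"tx": 0.4,"ty": -0.15,"tz": 0.6,"ax": 0,"ay": 0,"az": 0},{"tx": 0,"ty": 0,"tz": 0.6,"ax": 0,"ay": 0,"az": 0},{"tx": 0,"ty": 0,"tz": 0.6,"ax": 0,"ay": 0,"az": 0},{"tx": 0,"ty": 0,"tz": 0.5,"ax": 0,"ay": 0,"az": 0},{"tx": 0,"ty": 0,"tz": 0.3,"ax": 0,"ay": 0,"az": 0},{"tx": 0,"ty": 0,"tz": 0,"ax": 0,"ay": 0,"az": 0},{"tx": 0,"ty": 0,"tz": 0,"ax": 0,"ay": 0,"az": 0}]}}

```text
time_s: 36.05
position: [446.6, 360.5, 36.8]
eef_rot: [0.708, 0.706, 0.0, -0.0]
ft_force: [-0.6, -0.3, -2.0]
grip_width: 59.5
finger_force: 18.0
```

Emit:
{"api": "drive_tool", "payload": {"steps": [{"tx": 0,"ty": 0,"tz": 0.15,"ax": 0,"ay": 0,"az": 0},{"tx": 0,"ty": 0,"tz": 0.15,"ax": 0,"ay": 0,"az": 0},{"tx": 0,"ty": 0,"tz": 0.1,"ax": 0,"ay": 0,"az": 0},{"tx": 0,"ty": 0,"tz": 0.05,"ax": 0,"ay": 0,"az": 0},{"tx": 0,"ty": 0,"tz": 0.03,"ax": 0,"ay": 0,"az": 0},{"tx": 0,"ty": 0,"tz": 0,"ax": 0,"ay": 0,"az": 0},{"tx": 0,"ty": 0,"tz": 0,"ax": 0,"ay": 0,"az": 0}]}}

```text
time_s: 36.75
position: [446.4, 360.5, 22.4]
eef_rot: [0.708, 0.706, 0.0, 0.0]
ft_force: [-0.2, -0.8, -2.4]
grip_width: 59.7
finger_force: 18.0
```

Emit:
{"api": "drive_tool", "payload": {"steps": [{"tx": 0,"ty": 0,"tz": 0.03,"ax": 0,"ay": 0,"az": 0},{"tx": 0,"ty": 0,"tz": 0.03,"ax": 0,"ay": 0,"az": 0},{"tx": 0,"ty": 0,"tz": 0,"ax": 0,"ay": 0,"az": 0}]}}

```text
time_s: 37.05
position: [446.3, 360.4, 20.4]
eef_rot: [0.708, 0.706, -0.0, 0.0]
ft_force: [0.1, 0.6, -3.0]
grip_width: 59.9
finger_force: 18.0
```

Emit:
{"api": "drive_tool", "payload": {"steps": [{"tx": 0,"ty": 0,"tz": 0.03,"ax": 0,"ay": 0,"az": 0},{"tx": 0,"ty": 0,"tz": 0,"ax": 0,"ay": 0,"az": 0},{"tx": 0,"ty": 0,"tz": 0,"ax": 0,"ay": 0,"az": 0}]}}

```text
time_s: 37.35
position: [446.4, 360.4, 20.1]
eef_rot: [0.708, 0.706, 0.0, 0.0]
ft_force: [-2.8, -1.5, 6.4]
grip_width: 59.6
finger_force: 18.0
```

Contact felt (~9 N), so release and go on to the green stone.

Emit:
{"api": "drive_tool", "payload": {"steps": [{"tx": 0,"ty": 0,"tz": 0,"ax": 0,"ay": 0,"az": 0},{"tx": 0,"ty": 0,"tz": 0,"ax": 0,"ay": 0,"az": 0},{"tx": 0,"ty": 0,"tz": 0,"ax": 0,"ay": 0,"az": 0},{"tx": 0,"ty": 0,"tz": 0,"ax": 0,"ay": 0,"az": 0},{"tx": 0,"ty": 0,"tz": -0.5,"ax": 0,"ay": 0,"az": 0},{"tx": 0,"ty": 0,"tz": -1,"ax": 0,"ay": 0,"az": 0},{"tx": 0,"ty": 0,"tz": -1,"ax": 0,"ay": 0,"az": 0},{"tx": 0,"ty": 0,"tz": -1,"ax": 0,"ay": 0,"az": 0},{"tx": 0,"ty": 0,"tz": -1,"ax": 0,"ay": 0,"az": 0},{"tx": 0,"ty": 0,"tz": -1,"ax": 0,"ay": 0,"az": 0}], "hand": 0.15}}

```text
time_s: 38.35
position: [446.1, 360.6, 186.9]
eef_rot: [0.708, 0.706, 0.0, 0.0]
ft_force: [0.5, 0.2, -0.6]
grip_width: 75.1
finger_force: 0.0
```

Emit:
{"api": "drive_tool", "payload": {"steps": [{"tx": -0.8,"ty": -0.03,"tz": 0,"ax": 0,"ay": 0,"az": 0},{"tx": -1,"ty": -0.03,"tz": 0,"ax": 0,"ay": 0,"az": 0},{"tx": -1,"ty": -0.03,"tz": 0,"ax": 0,"ay": 0,"az": 0},{"tx": -1,"ty": -0.03,"tz": 0,"ax": 0,"ay": 0,"az": 0},{"tx": -1,"ty": -0.03,"tz": 0,"ax": 0,"ay": 0,"az": 0},{"tx": -1,"ty": -0.03,"tz": 0,"ax": 0,"ay": 0,"az": 0},{"tx": -1,"ty": -0.03,"tz": 0,"ax": 0,"ay": 0,"az": 0},{"tx": -1,"ty": -0.03,"tz": 0,"ax": 0,"ay": 0,"az": 0},{"tx": -1,"ty": -0.03,"tz": 0,"ax": 0,"ay": 0,"az": 0},{"tx": -1,"ty": -0.03,"tz": 0,"ax": 0,"ay": 0,"az": 0}], "hand": 0}}

```text
time_s: 39.35
position: [436.3, 65.6, 185.5]
eef_rot: [0.708, 0.706, 0.0, 0.001]
ft_force: [0.1, 0.1, -0.8]
grip_width: 88.0
finger_force: 0.0
```

Emit:
{"api": "drive_tool", "payload": {"steps": [{"tx": -1,"ty": -0.03,"tz": 0,"ax": 0,"ay": 0,"az": 0},{"tx": -0.9,"ty": 0,"tz": 0,"ax": 0,"ay": 0,"az": 0},{"tx": 0,"ty": 0,"tz": 0,"ax": 0,"ay": 0,"az": 0},{"tx": 0,"ty": 0,"tz": 0,"ax": 0,"ay": 0,"az": 0}]}}

```text
time_s: 39.75
position: [435.5, 9.6, 185.3]
eef_rot: [0.709, 0.706, 0.0, 0.0]
ft_force: [0.1, -0.2, -0.1]
grip_width: 87.7
finger_force: 0.0
```

```bash
python3 - <<'E'
from h import *
s,_=snap('top','t9.png')
a=cv2.imread('pics/t9.png')
h=cv2.cvtColor(a,cv2.COLOR_BGR2HSV)
m=((h[...,0]<10)&(h[...,1]>70)&(h[...,2]>170)).astype(np.uint8);m[:,:130]=0;m[:,205:]=0;m[:270]=0;m[360:]=0
M=cv2.moments(m,True);c=(M['m10']/M['m00'],M['m01']/M['m00']);print(M['m00'],c,atz('top',c,50))
b=cv2.imread('pics/t0.png').astype(int);d=np.abs(a-b).sum(2)>60;print('green diff',d[291:316,266:311].sum())
E
```

```text
265.0 (166.6, 299.9584905660377) [444.09167365 358.09823716  50.        ]
green diff 684
```

Emit:
{"api": "drive_tool", "payload": {"steps": [{"tx": 0,"ty": 0.03,"tz": 0.8,"ax": 0,"ay": 0,"az": 0},{"tx": 0,"ty": 0,"tz": 0.8,"ax": 0,"ay": 0,"az": 0},{"tx": 0,"ty": 0,"tz": 0.8,"ax": 0,"ay": 0,"az": 0},{"tx": 0,"ty": 0,"tz": 0.8,"ax": 0,"ay": 0,"az": 0},{"tx": 0,"ty": 0,"tz": 0.8,"ax": 0,"ay": 0,"az": 0},{"tx": 0,"ty": 0,"tz": 0.8,"ax": 0,"ay": 0,"az": 0},{"tx": 0,"ty": 0,"tz": 0.6,"ax": 0,"ay": 0,"az": 0},{"tx": 0,"ty": 0,"tz": 0,"ax": 0,"ay": 0,"az": 0},{"tx": 0,"ty": 0,"tz": 0,"ax": 0,"ay": 0,"az": 0}]}}

```text
time_s: 40.7
position: [436.5, 10.8, 23.0]
eef_rot: [0.707, 0.707, 0.0, -0.0]
ft_force: [0.0, -0.0, 0.0]
grip_width: 87.8
finger_force: 0.0
```

Emit:
{"api": "drive_tool", "payload": {"steps": [{"tx": 0,"ty": 0,"tz": 0,"ax": 0,"ay": 0,"az": 0},{"tx": 0,"ty": 0,"tz": 0,"ax": 0,"ay": 0,"az": 0},{"tx": 0,"ty": 0,"tz": 0,"ax": 0,"ay": 0,"az": 0},{"tx": 0,"ty": 0,"tz": 0,"ax": 0,"ay": 0,"az": 0},{"tx": 0,"ty": 0,"tz": 0,"ax": 0,"ay": 0,"az": 0},{"tx": 0,"ty": 0,"tz": 0,"ax": 0,"ay": 0,"az": 0}], "hand": 1}}

```text
time_s: 41.3
position: [436.7, 9.3, 23.0]
eef_rot: [0.708, 0.706, 0.0, 0.0]
ft_force: [0.1, 0.0, 7.1]
grip_width: 59.8
finger_force: 18.0
```

Emit:
{"api": "drive_tool", "payload": {"steps": [{"tx": 0,"ty": 0,"tz": -0.4,"ax": 0,"ay": 0,"az": 0},{"tx": 0,"ty": 0,"tz": -0.7,"ax": 0,"ay": 0,"az": 0},{"tx": 0,"ty": 0,"tz": -0.8,"ax": 0,"ay": 0,"az": 0},{"tx": 0.2,"ty": 0,"tz": -0.8,"ax": 0,"ay": 0,"az": 0},{"tx": 0.5,"ty": -0.1,"tz": -0.4,"ax": 0,"ay": 0,"az": 0},{"tx": 0.8,"ty": -0.2,"tz": 0,"ax": 0,"ay": 0,"az": 0},{"tx": 0.8,"ty": -0.2,"tz": 0,"ax": 0,"ay": 0,"az": 0},{"tx": 0.8,"ty": -0.2,"tz": 0,"ax": 0,"ay": 0,"az": 0},{"tx": 0.8,"ty": -0.2,"tz": 0,"ax": 0,"ay": 0,"az": 0},{"tx": 0.8,"ty": -0.2,"tz": 0,"ax": 0,"ay": 0,"az": 0}]}}

```text
time_s: 42.3
position: [402.4, 152.1, 115.5]
eef_rot: [0.708, 0.706, -0.0, -0.0]
ft_force: [0.4, -0.7, -2.2]
grip_width: 60.1
finger_force: 18.0
```

Emit:
{"api": "drive_tool", "payload": {"steps": [{"tx": 0.8,"ty": -0.2,"tz": 0,"ax": 0,"ay": 0,"az": 0},{"tx": 0.8,"ty": -0.2,"tz": 0,"ax": 0,"ay": 0,"az": 0},{"tx": 0.8,"ty": -0.2,"tz": 0,"ax": 0,"ay": 0,"az": 0},{"tx": 0.8,"ty": -0.2,"tz": 0,"ax": 0,"ay": 0,"az": 0},{"tx": 0.8,"ty": -0.2,"tz": 0,"ax": 0,"ay": 0,"az": 0},{"tx": 0.8,"ty": -0.2,"tz": 0,"ax": 0,"ay": 0,"az": 0},{"tx": 0.8,"ty": -0.2,"tz": 0,"ax": 0,"ay": 0,"az": 0},{"tx": 0.8,"ty": -0.17,"tz": 0,"ax": 0,"ay": 0,"az": 0},{"tx": 0.6,"ty": 0,"tz": 0,"ax": 0,"ay": 0,"az": 0},{"tx": 0.3,"ty": 0,"tz": 0,"ax": 0,"ay": 0,"az": 0}]}}

```text
time_s: 43.3
position: [355.7, 371.8, 115.6]
eef_rot: [0.707, 0.707, -0.0, -0.001]
ft_force: [-0.5, -0.0, -2.3]
grip_width: 59.8
finger_force: 18.0
```

Emit:
{"api": "drive_tool", "payload": {"steps": [{"tx": 0,"ty": 0,"tz": 0,"ax": 0,"ay": 0,"az": 0},{"tx": 0,"ty": 0,"tz": 0,"ax": 0,"ay": 0,"az": 0}]}}

```text
time_s: 43.5
position: [357.0, 368.7, 115.2]
eef_rot: [0.708, 0.706, -0.001, 0.0]
ft_force: [0.2, -0.7, -1.6]
grip_width: 59.6
finger_force: 18.0
```

Emit:
{"api": "drive_tool", "payload": {"steps": [{"tx": 0,"ty": 0,"tz": 0.5,"ax": 0,"ay": 0,"az": 0},{"tx": 0,"ty": 0,"tz": 0.6,"ax": 0,"ay": 0,"az": 0},{"tx": 0,"ty": 0,"tz": 0.6,"ax": 0,"ay": 0,"az": 0},{"tx": 0,"ty": 0,"tz": 0.6,"ax": 0,"ay": 0,"az": 0},{"tx": 0,"ty": 0,"tz": 0.4,"ax": 0,"ay": 0,"az": 0},{"tx": 0,"ty": 0,"tz": 0.2,"ax": 0,"ay": 0,"az": 0},{"tx": 0,"ty": 0,"tz": 0.05,"ax": 0,"ay": 0,"az": 0},{"tx": 0,"ty": 0,"tz": 0,"ax": 0,"ay": 0,"az": 0},{"tx": 0,"ty": 0,"tz": 0,"ax": 0,"ay": 0,"az": 0}]}}

```text
time_s: 44.4
position: [357.6, 370.1, 27.7]
eef_rot: [0.708, 0.706, 0.001, 0.0]
ft_force: [0.1, 0.4, -2.3]
grip_width: 59.7
finger_force: 18.0
```

Emit:
{"api": "drive_tool", "payload": {"steps": [{"tx": 0,"ty": 0,"tz": 0.08,"ax": 0,"ay": 0,"az": 0},{"tx": 0,"ty": 0,"tz": 0.05,"ax": 0,"ay": 0,"az": 0},{"tx": 0,"ty": 0,"tz": 0.03,"ax": 0,"ay": 0,"az": 0},{"tx": 0,"ty": 0,"tz": 0,"ax": 0,"ay": 0,"az": 0}]}}

```text
time_s: 44.8
position: [357.2, 369.7, 22.2]
eef_rot: [0.708, 0.706, -0.0, 0.0]
ft_force: [-0.4, -0.3, -1.8]
grip_width: 59.6
finger_force: 18.0
```

Emit:
{"api": "drive_tool", "payload": {"steps": [{"tx": 0,"ty": 0,"tz": 0.03,"ax": 0,"ay": 0,"az": 0},{"tx": 0,"ty": 0,"tz": 0.01,"ax": 0,"ay": 0,"az": 0},{"tx": 0,"ty": 0,"tz": 0,"ax": 0,"ay": 0,"az": 0}]}}

```text
time_s: 45.1
position: [357.3, 369.7, 21.1]
eef_rot: [0.708, 0.706, 0.0, 0.0]
ft_force: [-0.2, -1.1, -0.2]
grip_width: 59.2
finger_force: 18.0
```

Nearly in contact, so one more millimetre.

Emit:
{"api": "drive_tool", "payload": {"steps": [{"tx": 0,"ty": 0,"tz": 0.02,"ax": 0,"ay": 0,"az": 0},{"tx": 0,"ty": 0,"tz": 0,"ax": 0,"ay": 0,"az": 0},{"tx": 0,"ty": 0,"tz": 0,"ax": 0,"ay": 0,"az": 0}]}}

```text
time_s: 45.4
position: [357.3, 369.8, 21.1]
eef_rot: [0.708, 0.706, 0.0, 0.0]
ft_force: [-1.4, -2.4, 6.0]
grip_width: 60.0
finger_force: 18.0
```

```bash
python3 - <<'E'
from h import *
s=sense(); print(s['ft_force'])
t=cv2.imread('pics/t7.png')[195:260,385:495]; t=cv2.resize(t,None,fx=3.5,fy=3.5,interpolation=cv2.INTER_CUBIC)
w=cv2.imread('pics/w7.png')[125:250,330:480]; w=cv2.resize(w,None,fx=2.7,fy=2.7,interpolation=cv2.INTER_CUBIC)
c=np.zeros((340,800,3),np.uint8); c[:t.shape[0],:t.shape[1]]=t; c[:w.shape[0],390:390+w.shape[1]]=w
e=cv2.imread('pics/t7.png')[195:240,250:335];e=cv2.resize(e,None,fx=4,fy=4,interpolation=cv2.INTER_CUBIC)
f=cv2.imread('pics/w3.png')[80:250,420:520];f=cv2.resize(f,None,fx=1.4,fy=1.4,interpolation=cv2.INTER_CUBIC)
d=np.zeros((240,800,3),np.uint8); d[:180,:340]=e; d[:f.shape[0],390:390+f.shape[1]]=f
cv2.imwrite('pics/c10.png',np.vstack([c,d])); print(np.vstack([c,d]).shape)
E
```

```text
[-1.39448618 -2.36445653  6.01303812]
(580, 800, 3)
```

View pics/c10.png

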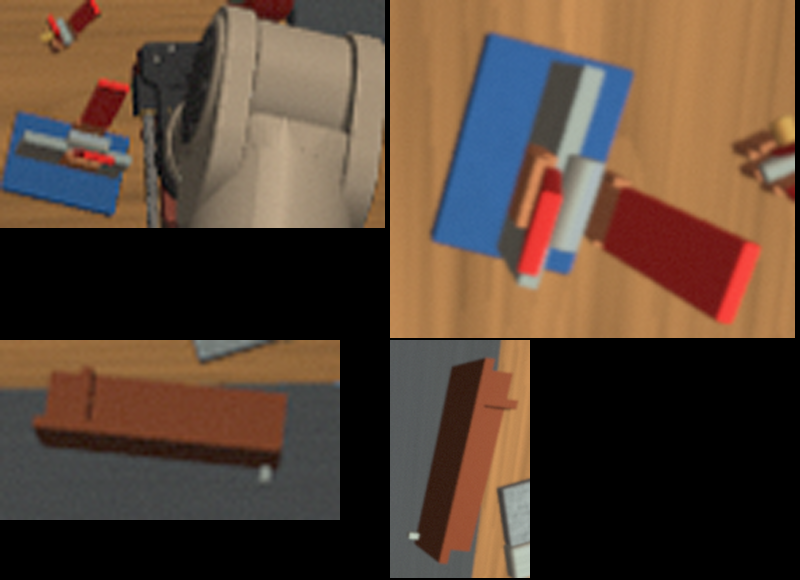

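Contact made (8 N). In the crops the fin runs up and to the right in the wrist view, so its y axis is at about 72°, and the clamp sits near its lower half with handles leaning to both sides. The work's upright leg shows a dark near face, top edge about (488,93)–(456,239) in w3. I release the green stone, rise, and go over to the clamp.

Emit:
{"api": "drive_tool", "payload": {"steps": [{"tx": 0,"ty": 0,"tz": 0,"ax": 0,"ay": 0,"az": 0},{"tx": 0,"ty": 0,"tz": 0,"ax": 0,"ay": 0,"az": 0},{"tx": 0,"ty": 0,"tz": 0,"ax": 0,"ay": 0,"az": 0},{"tx": 0,"ty": 0,"tz": 0,"ax": 0,"ay": 0,"az": 0},{"tx": 0,"ty": 0,"tz": -0.5,"ax": 0,"ay": 0,"az": 0},{"tx": 0,"ty": 0,"tz": -1,"ax": 0,"ay": 0,"az": 0},{"tx": 0,"ty": 0,"tz": -1,"ax": 0,"ay": 0,"az": 0},{"tx": 0,"ty": 0,"tz": -1,"ax": 0,"ay": 0,"az": 0},{"tx": 0,"ty": 0,"tz": -1,"ax": 0,"ay": 0,"az": 0},{"tx": 0,"ty": 0,"tz": -1,"ax": 0,"ay": 0,"az": 0}], "hand": 0.2}}

```text
time_s: 46.4
position: [356.9, 369.7, 187.7]
eef_rot: [0.708, 0.706, 0.0, -0.0]
ft_force: [0.5, 0.3, 0.1]
grip_width: 70.2
finger_force: 0.0
```

Emit:
{"api": "drive_tool", "payload": {"steps": [{"tx": -0.8,"ty": 0.4,"tz": -0.8,"ax": 0,"ay": 0,"az": 0},{"tx": -0.8,"ty": 0.4,"tz": -0.8,"ax": 0,"ay": 0,"az": 0},{"tx": -0.8,"ty": 0.4,"tz": -0.8,"ax": 0,"ay": 0,"az": 0},{"tx": -0.8,"ty": 0.4,"tz": -0.8,"ax": 0,"ay": 0,"az": 0},{"tx": -0.8,"ty": 0.4,"tz": -0.8,"ax": 0,"ay": 0,"az": 0},{"tx": -1,"ty": 0.4,"tz": -0.5,"ax": 0,"ay": 0,"az": 0},{"tx": -1,"ty": 0.4,"tz": 0,"ax": 0,"ay": 0,"az": 0},{"tx": -1,"ty": 0.4,"tz": 0,"ax": 0,"ay": 0,"az": 0},{"tx": -1,"ty": 0.4,"tz": 0,"ax": 0,"ay": 0,"az": 0},{"tx": -1,"ty": 0.4,"tz": 0,"ax": 0,"ay": 0,"az": 0}], "hand": 0}}

```text
time_s: 47.4
position: [476.3, 98.5, 321.5]
eef_rot: [0.708, 0.706, 0.0, 0.0]
ft_force: [-0.5, 0.1, -0.4]
grip_width: 87.9
finger_force: 0.0
```

Emit:
{"api": "drive_tool", "payload": {"steps": [{"tx": -1,"ty": 0.6,"tz": 0,"ax": 0,"ay": 0,"az": 0},{"tx": -1,"ty": 0.6,"tz": 0,"ax": 0,"ay": 0,"az": 0},{"tx": -1,"ty": 0.6,"tz": 0,"ax": 0,"ay": 0,"az": 0},{"tx": -1,"ty": 0.6,"tz": 0,"ax": 0,"ay": 0,"az": 0},{"tx": -1,"ty": 0.6,"tz": 0,"ax": 0,"ay": 0,"az": 0},{"tx": -1,"ty": 0.6,"tz": 0,"ax": 0,"ay": 0,"az": 0},{"tx": -0.6,"ty": 0.5,"tz": 0,"ax": 0,"ay": 0,"az": 0},{"tx": 0,"ty": 0,"tz": 0,"ax": 0,"ay": 0,"az": 0},{"tx": 0,"ty": 0,"tz": 0,"ax": 0,"ay": 0,"az": 0}]}}

```text
time_s: 48.3
position: [598.5, -98.3, 320.9]
eef_rot: [0.708, 0.706, 0.0, -0.0]
ft_force: [0.2, 0.1, -0.8]
grip_width: 88.0
finger_force: 0.0
```

```bash
python3 - <<'E'
from h import *
import json
s,_=snap('wrist','w11.png');snap('top','t11.png')
print({k:np.round(s[k],3) for k in('time_s','position','eef_rot')})
json.dump({k:np.array(s[k]).tolist() for k in('position','eef_rot')},open('w11.json','w'))
E
```

```text
{'time_s': np.float64(48.3), 'position': array([598.523, -98.281, 320.935]), 'eef_rot': array([ 0.708,  0.706,  0.   , -0.   ])}
```

View pics/w11.png

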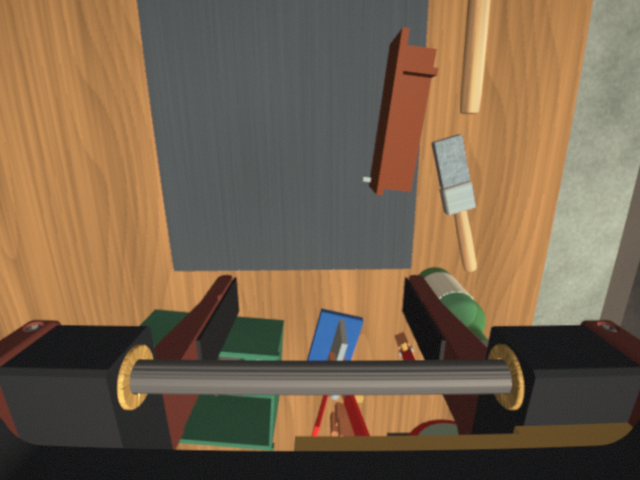

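This shows the work clearly: the upright leg's top edge runs from about (405,30) to (375,192), gusset at (420,72). Now go over the clamp.

Emit:
{"api": "drive_tool", "payload": {"steps": [{"tx": -1,"ty": 0.07,"tz": 0,"ax": 0,"ay": 0,"az": 0},{"tx": -1,"ty": 0.07,"tz": 0,"ax": 0,"ay": 0,"az": 0},{"tx": -1,"ty": 0.07,"tz": 0,"ax": 0,"ay": 0,"az": 0},{"tx": -1,"ty": 0.07,"tz": 0,"ax": 0,"ay": 0,"az": 0},{"tx": -1,"ty": 0.07,"tz": 0,"ax": 0,"ay": 0,"az": 0},{"tx": -1,"ty": 0.07,"tz": 0,"ax": 0,"ay": 0,"az": 0},{"tx": -1,"ty": 0.07,"tz": 0,"ax": 0,"ay": 0,"az": 0},{"tx": -1,"ty": 0.07,"tz": 0,"ax": 0,"ay": 0,"az": 0},{"tx": 0,"ty": 0,"tz": 0,"ax": 0,"ay": 0,"az": 0},{"tx": 0,"ty": 0,"tz": 0,"ax": 0,"ay": 0,"az": 0}]}}

```text
time_s: 49.4
position: [614.9, -337.9, 320.7]
eef_rot: [0.708, 0.706, 0.0, -0.0]
ft_force: [1.2, 1.4, 0.8]
grip_width: 87.8
finger_force: 0.0
```

```bash
python3 - <<'E'
from h import *
import json
s,_=snap('wrist','w12.png')
print({k:np.round(s[k],3) for k in('time_s','position','eef_rot')})
json.dump({k:np.array(s[k]).tolist() for k in('position','eef_rot')},open('w12.json','w'))
u,v=proj('wrist',(620,-340,130),s).round().astype(int); print('clamp px',u,v)
v0,u0=max(v-80,0),max(u-80,0)
w=cv2.imread('pics/w12.png')[v0:v0+190,u0:u0+190]; w=cv2.resize(w,None,fx=3,fy=3,interpolation=cv2.INTER_CUBIC)
f=cv2.imread('pics/w11.png')[15:205,360:440];f=cv2.resize(f,None,fx=2.8,fy=2.8,interpolation=cv2.INTER_CUBIC)
print(u0,v0)
c=np.zeros((580,800,3),np.uint8); c[:w.shape[0],:w.shape[1]]=w; c[:f.shape[0],572:572+f.shape[1]]=f
cv2.imwrite('pics/c12.png',c)
E
```

```text
{'time_s': np.float64(49.4), 'position': array([ 614.911, -337.931,  320.677]), 'eef_rot': array([ 0.708,  0.706,  0.   , -0.   ])}
clamp px 325 216
245 136
```

View pics/c12.png

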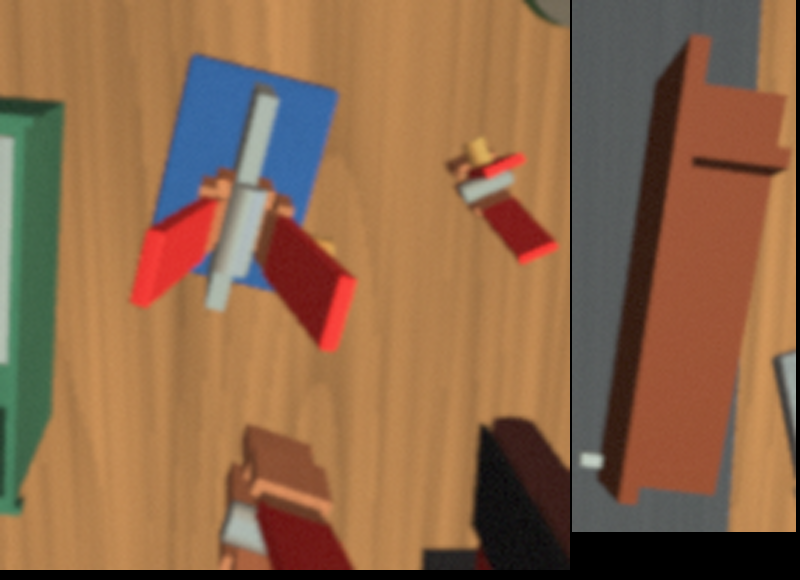

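Left half: fin ends (265,92) and (216,305), pivot roller mid (245,232), handle top ends (143,267) and (347,313). Right half: leg top edge, far end (700,38), near end (628,500).

```bash
python3 - <<'E'
from h import *
import json
s=json.load(open('w12.json')); s1=json.load(open('w11.json')); s7=json.load(open('w7.json')); s3=json.load(open('w3.json'))
f=lambda x,y:(245+x/3-.3,136+y/3-.3)
W=lambda p,z:atz('wrist',f(*p),z,s).round(1)
a,b=W((265,92),80),W((216,305),80);print('fin',a,b,(a+b)/2,np.linalg.norm(a-b),np.degrees(np.arctan2(*(a-b)[1::-1])))
print('pivot@108+8',W((245,232),114))
l,r=W((143,267),198),W((347,313),198);print('handles',l,r,(l+r)/2,np.linalg.norm(l-r),np.degrees(np.arctan2(*(r-l)[1::-1])))
# triangulate right handle end & fin end with w7 (crop 330+(x-390)/2.7,125+y/2.7)
g=lambda x,y:(330+(x-390)/2.7-.3,125+y/2.7-.3)
for n,p,q in[('R handle out -y corner',(331,350),(724,322)),('R handle +y corner',(354,277),(758,245)),('fin +y end',(265,92),(594,68)),('pivot',(245,232),(585,203)),('L handle inner?',(135,303),(522,272))]:
  X,e=tri([ray('wrist',f(*p),s),ray('wrist',g(*q),s7)]);print(n,X.round(1),np.round(e,1))
h=lambda x,y:(360+(x-572)/2.8-.3,15+y/2.8-.3)
for n,P in[('far',(690,36)),('far2',(711,40)),('near',(616,500)),('near2',(638,502))]:
  print(n,atz('wrist',h(*P),82,s1).round(1))
for n,p,q in[('near end',(618,500),(456,239)),('far end',(691,37),(488,93))]:
  X,e=tri([ray('wrist',h(*p),s1),ray('wrist',q,s3)]);print(n,X.round(1),np.round(e,1))
t=cv2.imread('pics/t11.png'); cv2.imwrite('pics/dummy.png',t)
print('big clamp',W((290,470),60))
E
```

```text
fin [ 630.3 -292.1   80. ] [ 610.6 -379.2   80. ] [ 620.45 -335.65   80.  ] 89.30005599102384 77.25545552770599
pivot@108+8 [ 622.  -340.6  114. ]
handles [ 590.8 -332.   198. ] [ 650.7 -346.2  198. ] [ 620.75 -339.1   198.  ] 61.56013320323479 -13.336448021185037
R handle out -y corner [ 647.1 -360.5  190.1] [0. 0.]
R handle +y corner [ 653.1 -336.9  192.6] [0.2 0.2]
fin +y end [ 630.3 -292.7   83.2] [0.9 0.9]
pivot [ 621.9 -339.2  118.8] [0.3 0.3]
L handle inner? [ 587.5 -345.   191.3] [0.1 0.1]
far [685.6  93.   82. ]
far2 [693.7  91.7  82. ]
near [664.8 -84.   82. ]
near2 [674.3 -84.9  82. ]
near end [664.3 -82.7  90.2] [0.1 0.1]
far end [686.1  92.8  81.8] [0. 0.]
big clamp [ 644.  -464.7   60. ]
```

Consistent: clamp at (621,-340) with fin yaw 77°, work edge middle at (679.6,4) with yaw 83.5°, length 178 and thickness 8. Align over the clamp and descend.

Emit:
{"api": "drive_tool", "payload": {"steps": [{"tx": -0.07,"ty": 0.2,"tz": 0.5,"ax": 0,"ay": 0,"az": 0},{"tx": 0,"ty": 0,"tz": 0.5,"ax": 0,"ay": 0,"az": 0.11},{"tx": 0,"ty": 0,"tz": 0.5,"ax": 0,"ay": 0,"az": 0.11},{"tx": 0,"ty": 0,"tz": 0.7,"ax": 0,"ay": 0,"az": 0},{"tx": 0,"ty": 0,"tz": 0.7,"ax": 0,"ay": 0,"az": 0},{"tx": 0,"ty": 0,"tz": 0.5,"ax": 0,"ay": 0,"az": 0},{"tx": 0,"ty": 0,"tz": 0,"ax": 0,"ay": 0,"az": 0},{"tx": 0,"ty": 0,"tz": 0,"ax": 0,"ay": 0,"az": 0}], "hand": 0, "grip_force": 50}}

```text
time_s: 50.25
position: [621.3, -340.6, 218.6]
eef_rot: [0.781, 0.624, 0.0, -0.0]
ft_force: [0.4, -0.4, -0.1]
grip_width: 87.9
finger_force: 0.0
```

Emit:
{"api": "drive_tool", "payload": {"steps": [{"tx": 0,"ty": 0,"tz": 0.4,"ax": 0,"ay": 0,"az": 0},{"tx": 0,"ty": 0,"tz": 0.4,"ax": 0,"ay": 0,"az": 0},{"tx": 0,"ty": 0,"tz": 0.4,"ax": 0,"ay": 0,"az": 0},{"tx": 0,"ty": 0,"tz": 0.4,"ax": 0,"ay": 0,"az": 0},{"tx": 0,"ty": 0,"tz": 0.4,"ax": 0,"ay": 0,"az": 0},{"tx": 0,"ty": 0,"tz": 0.3,"ax": 0,"ay": 0,"az": 0},{"tx": 0,"ty": 0,"tz": 0,"ax": 0,"ay": 0,"az": 0},{"tx": 0,"ty": 0,"tz": 0,"ax": 0,"ay": 0,"az": 0}]}}

```text
time_s: 51.05
position: [621.1, -341.2, 149.4]
eef_rot: [0.781, 0.624, 0.0, -0.0]
ft_force: [-0.3, 0.0, 0.9]
grip_width: 88.0
finger_force: 0.0
```

Emit:
{"api": "drive_tool", "payload": {"steps": [{"tx": 0,"ty": 0,"tz": 0,"ax": 0,"ay": 0,"az": 0},{"tx": 0,"ty": 0,"tz": 0,"ax": 0,"ay": 0,"az": 0},{"tx": 0,"ty": 0,"tz": 0,"ax": 0,"ay": 0,"az": 0},{"tx": 0,"ty": 0,"tz": 0,"ax": 0,"ay": 0,"az": 0},{"tx": 0,"ty": 0,"tz": 0,"ax": 0,"ay": 0,"az": 0},{"tx": 0,"ty": 0,"tz": 0,"ax": 0,"ay": 0,"az": 0},{"tx": 0,"ty": 0,"tz": 0,"ax": 0,"ay": 0,"az": 0},{"tx": 0,"ty": 0,"tz": 0,"ax": 0,"ay": 0,"az": 0}], "hand": 1, "grip_force": 50}}

```text
time_s: 51.85
position: [620.8, -341.1, 149.2]
eef_rot: [0.781, 0.624, -0.0, -0.0]
ft_force: [-1.1, -1.2, -2.7]
grip_width: 27.6
finger_force: 18.7
```

Emit:
{"api": "drive_tool", "payload": {"steps": [{"tx": 0,"ty": 0,"tz": 0,"ax": 0,"ay": 0,"az": 0},{"tx": 0,"ty": 0,"tz": 0,"ax": 0,"ay": 0,"az": 0},{"tx": 0,"ty": 0,"tz": 0,"ax": 0,"ay": 0,"az": 0},{"tx": 0,"ty": 0,"tz": 0,"ax": 0,"ay": 0,"az": 0}]}}

```text
time_s: 52.25
position: [620.9, -341.2, 149.5]
eef_rot: [0.781, 0.624, -0.0, 0.0]
ft_force: [0.2, 0.6, -2.8]
grip_width: 26.8
finger_force: 50.0
```

Emit:
{"api": "drive_tool", "payload": {"steps": [{"tx": 0,"ty": 0,"tz": -0.3,"ax": 0,"ay": 0,"az": 0},{"tx": 0,"ty": 0,"tz": -0.5,"ax": 0,"ay": 0,"az": 0},{"tx": 0,"ty": 0,"tz": -0.7,"ax": 0,"ay": 0,"az": 0},{"tx": 0,"ty": 0,"tz": -0.7,"ax": 0,"ay": 0,"az": 0},{"tx": 0,"ty": 0,"tz": -0.7,"ax": 0,"ay": 0,"az": 0},{"tx": 0,"ty": 0,"tz": -0.7,"ax": 0,"ay": 0,"az": 0},{"tx": 0,"ty": 0,"tz": -0.7,"ax": 0,"ay": 0,"az": 0},{"tx": 0,"ty": 0,"tz": -0.5,"ax": 0,"ay": 0,"az": 0},{"tx": 0,"ty": 0,"tz": 0,"ax": 0,"ay": 0,"az": -0.06},{"tx": 0,"ty": 0,"tz": 0,"ax": 0,"ay": 0,"az": -0.053}]}}

```text
time_s: 53.25
position: [621.3, -341.2, 295.3]
eef_rot: [0.744, 0.668, 0.0, 0.001]
ft_force: [0.8, 0.1, -3.8]
grip_width: 26.9
finger_force: 50.0
```

Emit:
{"api": "drive_tool", "payload": {"steps": [{"tx": 0.4,"ty": 0.05,"tz": 0,"ax": 0,"ay": 0,"az": 0},{"tx": 0.8,"ty": 0.05,"tz": 0,"ax": 0,"ay": 0,"az": 0},{"tx": 0.9,"ty": 0.05,"tz": 0,"ax": 0,"ay": 0,"az": 0},{"tx": 0.9,"ty": 0.05,"tz": 0,"ax": 0,"ay": 0,"az": 0},{"tx": 0.9,"ty": 0.05,"tz": 0,"ax": 0,"ay": 0,"az": 0},{"tx": 0.9,"ty": 0.05,"tz": 0,"ax": 0,"ay": 0,"az": 0},{"tx": 0.9,"ty": 0.05,"tz": 0,"ax": 0,"ay": 0,"az": 0},{"tx": 0.9,"ty": 0.05,"tz": 0,"ax": 0,"ay": 0,"az": 0},{"tx": 0.9,"ty": 0.05,"tz": 0,"ax": 0,"ay": 0,"az": 0},{"tx": 0.9,"ty": 0.05,"tz": 0,"ax": 0,"ay": 0,"az": 0}]}}

```text
time_s: 54.25
position: [663.5, -90.0, 293.9]
eef_rot: [0.745, 0.667, 0.0, -0.0]
ft_force: [0.9, -0.2, -2.9]
grip_width: 26.6
finger_force: 50.0
```

Emit:
{"api": "drive_tool", "payload": {"steps": [{"tx": 0.9,"ty": 0.05,"tz": 0,"ax": 0,"ay": 0,"az": 0},{"tx": 0.9,"ty": 0.05,"tz": 0,"ax": 0,"ay": 0,"az": 0},{"tx": 0.9,"ty": 0.05,"tz": 0,"ax": 0,"ay": 0,"az": 0},{"tx": 0.5,"ty": 0.04,"tz": 0,"ax": 0,"ay": 0,"az": 0},{"tx": 0,"ty": 0,"tz": 0,"ax": 0,"ay": 0,"az": 0},{"tx": 0,"ty": 0,"tz": 0,"ax": 0,"ay": 0,"az": 0},{"tx": 0,"ty": 0,"tz": 0,"ax": 0,"ay": 0,"az": 0}]}}

```text
time_s: 54.95
position: [679.7, 0.1, 293.3]
eef_rot: [0.746, 0.666, -0.001, 0.0]
ft_force: [-0.5, -0.6, -2.2]
grip_width: 26.7
finger_force: 50.0
```

```bash
python3 - <<'E'
from h import *
import json
s,_=snap('wrist','w13.png'); snap('top','t13.png'); snap('scene','s13.png')
print({k:np.round(s[k],3) for k in('time_s','position','eef_rot')})
json.dump({k:np.array(s[k]).tolist() for k in('position','eef_rot')},open('w13.json','w'))
S=cv2.imread('pics/s13.png'); u,v=proj('scene',(680,4,130)).round().astype(int);print(u,v)
a=cv2.imread('pics/w13.png')[60:460,140:520]; b=S[v-120:v+80,u-100:u+100]
c=np.zeros((400,800,3),np.uint8); c[:,:380]=a; c[:400,400:800]=cv2.resize(b,(400,400),interpolation=cv2.INTER_CUBIC); cv2.imwrite('pics/c13.png',c)
t=cv2.imread('pics/t13.png');h=cv2.cvtColor(t,cv2.COLOR_BGR2HSV)
E
```

```text
{'time_s': np.float64(54.95), 'position': array([6.79716e+02, 7.60000e-02, 2.93323e+02]), 'eef_rot': array([ 0.746,  0.666, -0.001,  0.   ])}
360 250
```

View pics/c13.png

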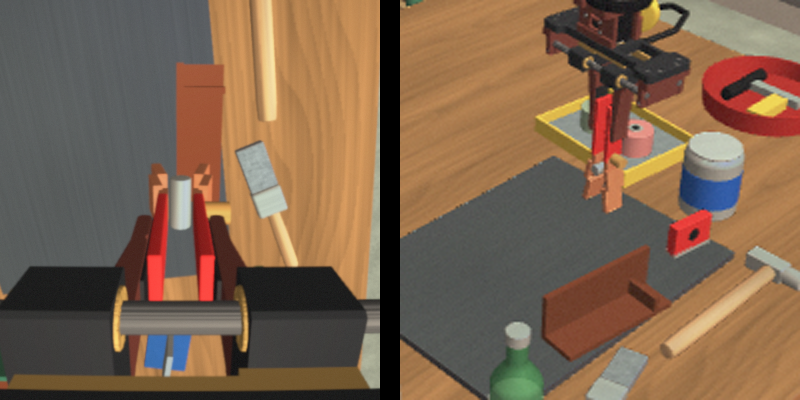

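The clamp hangs upright with jaws open, roller centred at crop (181,203). Both stones stand in the tray and the plate is clear. Lower it over the edge.

Emit:
{"api": "drive_tool", "payload": {"steps": [{"tx": 0.1,"ty": 0,"tz": 0.6,"ax": 0,"ay": 0,"az": 0},{"tx": 0,"ty": 0,"tz": 0.7,"ax": 0,"ay": 0,"az": 0},{"tx": 0,"ty": 0,"tz": 0.7,"ax": 0,"ay": 0,"az": 0},{"tx": 0,"ty": 0,"tz": 0.7,"ax": 0,"ay": 0,"az": 0},{"tx": 0,"ty": 0,"tz": 0.6,"ax": 0,"ay": 0,"az": 0},{"tx": 0,"ty": 0,"tz": 0.3,"ax": 0,"ay": 0,"az": 0},{"tx": 0,"ty": 0,"tz": 0,"ax": 0,"ay": 0,"az": 0},{"tx": 0,"ty": 0,"tz": 0,"ax": 0,"ay": 0,"az": 0}]}}

```text
time_s: 55.9
position: [680.6, 5.2, 186.3]
eef_rot: [0.745, 0.667, 0.0, 0.0]
ft_force: [0.5, -0.7, -2.4]
grip_width: 26.5
finger_force: 50.0
```

Emit:
{"api": "drive_tool", "payload": {"steps": [{"tx": 0,"ty": 0,"tz": 0.2,"ax": 0,"ay": 0,"az": 0},{"tx": 0,"ty": 0,"tz": 0.2,"ax": 0,"ay": 0,"az": 0},{"tx": 0,"ty": 0,"tz": 0.2,"ax": 0,"ay": 0,"az": 0},{"tx": 0,"ty": 0,"tz": 0,"ax": 0,"ay": 0,"az": 0}]}}

```text
time_s: 56.3
position: [679.4, 5.2, 166.3]
eef_rot: [0.745, 0.667, -0.001, -0.001]
ft_force: [-0.3, -0.8, -2.1]
grip_width: 26.7
finger_force: 50.0
```

Emit:
{"api": "drive_tool", "payload": {"steps": [{"tx": 0,"ty": 0,"tz": 0.15,"ax": 0,"ay": 0,"az": 0},{"tx": 0,"ty": 0,"tz": 0.15,"ax": 0,"ay": 0,"az": 0},{"tx": 0,"ty": 0,"tz": 0.15,"ax": 0,"ay": 0,"az": 0},{"tx": 0,"ty": 0,"tz": 0.15,"ax": 0,"ay": 0,"az": 0},{"tx": 0,"ty": 0,"tz": 0.1,"ax": 0,"ay": 0,"az": 0},{"tx": 0,"ty": 0,"tz": 0.05,"ax": 0,"ay": 0,"az": 0},{"tx": 0,"ty": 0,"tz": 0,"ax": 0,"ay": 0,"az": 0},{"tx": 0,"ty": 0,"tz": 0,"ax": 0,"ay": 0,"az": 0}]}}

```text
time_s: 57.1
position: [680.2, 5.5, 145.1]
eef_rot: [0.745, 0.667, 0.0, 0.0]
ft_force: [0.3, 0.1, -2.4]
grip_width: 26.9
finger_force: 50.0
```

Emit:
{"api": "drive_tool", "payload": {"steps": [{"tx": 0,"ty": 0,"tz": 0.1,"ax": 0,"ay": 0,"az": 0},{"tx": 0,"ty": 0,"tz": 0.05,"ax": 0,"ay": 0,"az": 0},{"tx": 0,"ty": 0,"tz": 0,"ax": 0,"ay": 0,"az": 0},{"tx": 0,"ty": 0,"tz": 0,"ax": 0,"ay": 0,"az": 0}]}}

```text
time_s: 57.5
position: [680.0, 5.4, 140.4]
eef_rot: [0.745, 0.667, -0.0, -0.0]
ft_force: [-0.3, -0.3, -2.7]
grip_width: 26.8
finger_force: 50.0
```

Emit:
{"api": "drive_tool", "payload": {"steps": [{"tx": 0,"ty": 0,"tz": 0,"ax": 0,"ay": 0,"az": 0},{"tx": 0,"ty": 0,"tz": 0,"ax": 0,"ay": 0,"az": 0},{"tx": 0,"ty": 0,"tz": 0,"ax": 0,"ay": 0,"az": 0},{"tx": 0,"ty": 0,"tz": 0,"ax": 0,"ay": 0,"az": 0},{"tx": 0,"ty": 0,"tz": 0,"ax": 0,"ay": 0,"az": 0},{"tx": 0,"ty": 0,"tz": 0,"ax": 0,"ay": 0,"az": 0},{"tx": 0,"ty": 0,"tz": 0,"ax": 0,"ay": 0,"az": 0},{"tx": 0,"ty": 0,"tz": 0,"ax": 0,"ay": 0,"az": 0},{"tx": 0,"ty": 0,"tz": 0,"ax": 0,"ay": 0,"az": 0}], "hand": 0}}

```text
time_s: 58.4
position: [680.3, 5.5, 140.7]
eef_rot: [0.745, 0.667, 0.0, 0.0]
ft_force: [-0.5, -0.4, -0.2]
grip_width: 87.9
finger_force: 0.0
```

Released. Rise straight up and check.

Emit:
{"api": "drive_tool", "payload": {"steps": [{"tx": 0,"ty": 0,"tz": -0.4,"ax": 0,"ay": 0,"az": 0},{"tx": 0,"ty": 0,"tz": -0.6,"ax": 0,"ay": 0,"az": 0},{"tx": 0,"ty": 0,"tz": -0.8,"ax": 0,"ay": 0,"az": 0},{"tx": 0,"ty": 0,"tz": -0.8,"ax": 0,"ay": 0,"az": 0},{"tx": 0,"ty": 0,"tz": -0.8,"ax": 0,"ay": 0,"az": 0},{"tx": 0,"ty": 0,"tz": -0.8,"ax": 0,"ay": 0,"az": 0},{"tx": 0,"ty": 0,"tz": -0.8,"ax": 0,"ay": 0,"az": 0},{"tx": 0,"ty": 0,"tz": 0,"ax": 0,"ay": 0,"az": 0},{"tx": 0,"ty": 0,"tz": 0,"ax": 0,"ay": 0,"az": 0}]}}

```text
time_s: 59.3
position: [680.2, 5.5, 291.2]
eef_rot: [0.745, 0.667, 0.0, 0.0]
ft_force: [-0.2, -0.6, -0.6]
grip_width: 87.9
finger_force: 0.0
```

```bash
python3 - <<'E'
from h import *
s,_=snap('wrist','w14.png'); snap('scene','s14.png'); snap('top','t14.png')
print(s['time_s'],np.round(s['position']))
S=cv2.imread('pics/s14.png')[120:400,120:480]; W=cv2.imread('pics/w14.png')[60:400,160:480]
c=np.zeros((600,800,3),np.uint8); c[:365,:469]=cv2.resize(S,(469,365)); c[:340,475:795]=W
b=cv2.imread('pics/s14.png'); u,v=proj('scene',(680,5,110)).round().astype(int); z=b[v-55:v+55,u-60:u+60]; c[370:590,:240]=cv2.resize(z,(240,220),interpolation=cv2.INTER_CUBIC)
t=cv2.imread('pics/t14.png')[190:360,120:460]; c[370:570,260:660]=cv2.resize(t,(400,200))
cv2.imwrite('pics/c14.png',c)
E
```

```text
59.3 [680.   6. 291.]
```

View pics/c14.png

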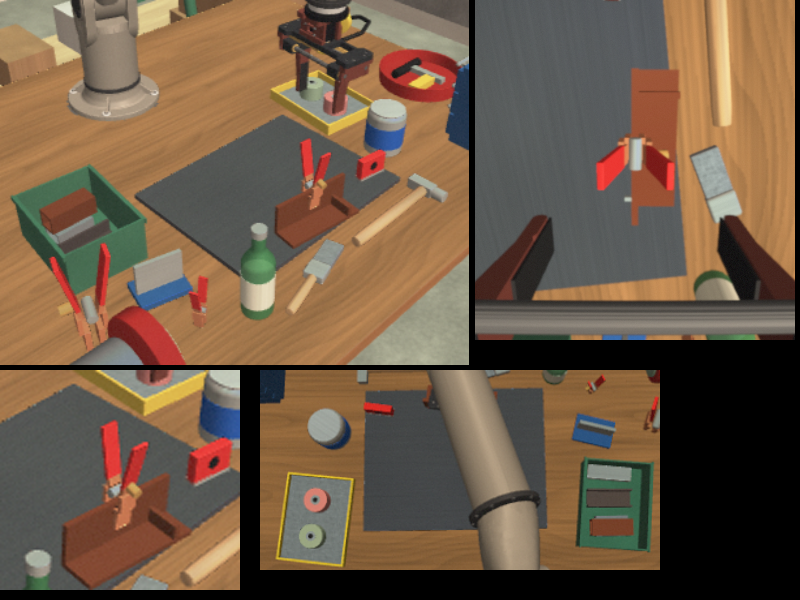

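The clamp stands upright on the leg's top edge, with the roller on the edge line at crop (637,153) and a jaw on each side. The offcuts are in the bin, the stones stand in the tray, and the gripper is clear. Handing in.

```bash
python3 -c "
from station import *
print(sign_off())"
```

```text
the job is handed in; nothing more can be done
None
```

I handed the job in at about 59 s of the 210 s limit. The last pictures show all four offcuts in the bin, both stones upright on the tray's felt, and the earth clamp clipped upright on the workpiece edge near its middle; `sign_off()` gave no verdict.

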